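Lock the router table's insert ring with its pin spanner

TASK

The insert ring in the router table's plate has been dropped in but not locked. Take the two-pin spanner, put both of its pins fully into the ring's two holes, and with them turn the ring clockwise (seen from above) until it is home against its stop and its index line meets the line on the plate. Then lift the spanner off and gently lay it down, pins downward, on the table top to the left or right of the aluminium plate, without disturbing the other things on the table.

Things in the scene. Friction and masses are not known exactly. Their poses are not given: they have to be found in the camera images.
- router_table: fixed bench-top router table: plywood top 460 (x) x 660 (y) mm, its upper face 220 mm above this origin, which lies on the bench under the top's middle; z up. Flush in the middle: a bare aluminium plate 260 (x) x 200 (y) mm with the insert ring at its centre. A fence 30 mm wide, 40 mm high (knobs to 56 mm), stands along the far edge at x = +190 to +220 mm.
- ring_center (a point): centre of the steel insert ring at its upper face (flush with the plate); turns with the ring. Ring 97 mm outside, 40 mm bore. Its x axis runs through both pin holes: round, blind, 8 mm in diameter, 7 mm deep, centres 36 mm to either side of this point. z up. A short black line on the ring's rim meets a like line on the plate when the ring is home.
- insert_ring (a joint): angle by which the ring is turned, rad: grows clockwise seen from above, starts between 0 and 0.2, and stops hard at 0.9 (home, locked). It turns stiffly (about 0.25 N m) and stays where it is left.
- spanner_grip (a point): centre of the spanner handle's section, a good place to grip; from the spanner's origin x +85, y 0, z +10 mm, same axes. Handle 16 mm wide (y), 16 mm high (z), from x = 56 to 168 mm, underside at z = +2 mm. Lying, its x axis dips 2.7 degrees to the handle's end, and the handle's underside here is about 4 mm above the table top. Hold it level for the pins to enter fully.
- spanner: loose steel pin spanner, about 0.16 kg: C-shaped fork (mean radius 36 mm, 14 mm wide, 6 mm thick) with a pin under each end, and a straight black handle. Origin: midway between the pins on the fork's underside, which rests on the ring when the pins are fully in. Axes: x from here along the handle, y from pin to pin, z up, away from the pins. At rest on the table: on its pin tips and handle end.
- pin_a (a point): tip of the spanner's pin at y +36 mm: round steel pin 6 mm in diameter with a rounded tip, 6 mm long below the fork's underside.
- pin_b (a point): tip of the spanner's pin at y -36 mm, the same as the other.
- spare_ring: bystander: loose spare insert ring 97 mm outside, 54 mm bore, 8 mm high, with like pin holes, lying on the table top away from the plate; origin at the centre of its underside.
- collet_wrench: bystander: flat steel open-ended wrench 170 mm long, 38 mm wide, 8 mm high, lying along its x axis; origin under its middle.
- featherboard: bystander: wooden featherboard 50 (x) x 155 (y) x 14 mm with a black knob to 28 mm high; origin at its underside, within 5 mm of its middle.
Mind the look-alikes: they are no part of the job. Several things have the shape of the spanner; the one meant has the colours described above.

How it is judged:
By the outcome, as a careful person would: the job done as asked, in the order asked, and still so for the second after the job is handed in, with the robot touching nothing.
It also fails if it takes over 54 s, if anything falls off the work surface, if the arm or the gripper's body presses on something with over 40 N, if the wrist force passes 120 N, or if a joint passes its speed limit or range.

ROBOT

A 6-joint arm with a two-finger parallel gripper is mounted at the origin on the work surface. World frame = base frame: x ahead of the robot, y to its left, z up, the work surface at z = 0. Lengths are in m, angles in rad, forces in N, time in s.
With the tool pointing down it reaches from about 0.3 to 0.875 m from the base axis. Payload 4.2 kg.
Tool frame: the origin (TCP) lies between the finger pads; the fingertips stand 11 mm ahead of it and the grasp point (between the pads) lies 8 mm behind it; z points along the fingers, y is the direction in which the jaws open and shut (so a half turn about z gives the same grasp; the last joint's range is limited). The gripper opens to 85 mm and grips with 20 to 120 N. Pads are 22 mm wide; open, the fingers measure 114 mm over their backs; the gripper's body (76 mm by 85 mm) begins 54 mm behind the grasp point. The pads swing forward as they close: fully open they stand 13 mm farther back than shut.
Start: joints at [-1.362, 0.32, 1.565, -0, 1.257, -0.02], TCP at [0.13, -0.56, 0.215] pointing down, gripper open.
Joint ranges: [-3.11, 3.11], [-0.84, 2.01], [0.21, 2.61], [-1.34, 4.49], [0.05, 2.63], [-2.56, 2.56]. Speed limits (rad/s): [2.57, 2.57, 3.14, 3.14, 3.14, 3.14].

INTERFACE

Orientations are given as a unit quaternion [w, x, y, z].
In Python, from bench import get_state, camera, calibration, job_done gives the robot as it stands.
- The arm moves only by the tool send_rows, never from a script. Its argument "commands" is a list of rows, each a list of 5 numbers: the gripper command: -1 is fully open, 1 is shut, values between are in proportion, then the shift along the world's x, y, z in mm, then the turn about the world's z in degrees. A call has exactly 8 rows; each row shifts and turns the commanded pose from where the row before left it; what a row does not reach is not made up. A row lasts 1/10 s, in which the tool goes at most 50 mm and 8.59 degrees, less where a joint would pass 70% of its speed; a pose out of reach is approached as far as the arm can. A call is refused whole if a number of a shift passes 50 or a number of a turn 8.59, either way. A call with a gripper value outside its range is refused whole. The fingers move at their own pace and stop on an object; "squeeze" is the grip in N (left out, the last holds). Time passes only in rows, so rows that do not move let the fingers close, or fill a call up. It gives the time, the measured TCP pose, the force and the opening at its end, in the units of the state.
- get_state(): the state, without advancing time (a new reading comes with each control period).
- camera(name): name is "scene" or "side" or "wrist"; returns the picture (384x512x3 uint8, red, green, blue); there is no depth.
- calibration(name): a dict with "fx", "fy", "cx", "cy" (pixels), "rvec" (rotation vector, rad) and "tvec" (3), from world to camera coordinates, as OpenCV has them. Camera axes: x right, y down, z forward; pixel columns grow to the right and rows downward; lengths in m; the calibration is good to about 2 mm. The wrist camera is an equidistant fisheye: a pixel r from the principal point sees the ray r / f radians off the axis. A picture is of the moment at which its call begins: read the wrist's pose just before it. calibration takes no time and is no camera call; for the wrist camera it gives the pose at the moment of the call.
- job_done(): hands the job in, once; it reports no verdict.
The state is a dict: "clock": time; "joint_pos": joint angles; "joint_vel": joint speeds; "tau": joint torques, N m; "tcp_pos": TCP position; "ee_rot": TCP orientation; "contact_force": force on the tool from outside, world axes, zero at the start; "wrist_torque": the same for the moment, N m; "opening": finger opening in m.
Only numpy, scipy, OpenCV 4.12 (cv2) and the standard library are available. Lean on these libraries where they do the work, as an engineer would, in place of code of your own. Each camera call takes 0.05 s, during which the arm holds its last target.

## Working session

There is one attempt and no reset: what is moved stays moved. The work goes in short steps, Python scripts to look and compute and a tool call to move; the robot and the scene stay as the last step left them, time stands still between calls to the robot, and variables do not carry over. Pictures are saved under pics/ and viewed, and the job is handed in when it is done.

Besides the shell and the picture viewer there is one more tool, called as a command line: name --pt "numbers of a row" for each row, then --argument value for the rest. send_rows: Moves the arm, as the interface text tells. Its arguments: {"type":"object","properties":{"commands":{"type":"array"},"squeeze":{"type":"number"}},"required":["commands"]}

```bash
ls; mkdir -p pics; python3 - <<'E'
from bench import *
import cv2
print(get_state())
for n in ["scene","side","wrist"]:
    c=calibration(n); print(n,c)
    cv2.imwrite(f"pics/{n}0.png",camera(n)[:,:,::-1])
E
```

```text
pics
{'clock': 0.0, 'joint_pos': array([-1.36198124e+00,  3.20280846e-01,  1.56570116e+00,  3.05318214e-05,
        1.25738899e+00, -2.00106001e-02]), 'joint_vel': array([-9.79567490e-04, -3.39684480e-04, -7.97590068e-05,  1.53151260e-03,
        1.75824577e-03, -2.42089313e-05]), 'tau': array([ 2.84182097e-03, -4.15520740e+01, -2.34161943e+01,  1.89831035e-04,
        8.10036727e-03, -7.44944884e-06]), 'tcp_pos': array([ 0.13032696, -0.55950645,  0.21408004]), 'ee_rot': array([-8.86580783e-04,  9.93462133e-01,  1.14158658e-01, -6.93617015e-05]), 'contact_force': array([-0.36193083,  0.60390835,  0.86271705]), 'wrist_torque': array([0.01366519, 0.04117095, 0.02750821]), 'opening': 0.0851586150883179}
scene {'fx': 349.3902857024152, 'fy': 349.3902857024152, 'cx': 254.77056811285695, 'cy': 192.13373439315515, 'rvec': array([ 2.2352974 ,  1.08934006, -0.39188198]), 'tvec': array([-0.33866795, -0.20378722,  1.3312738 ])}
side {'fx': 352.0727448178159, 'fy': 352.0727448178159, 'cx': 255.0198454180554, 'cy': 193.1123044546383, 'rvec': array([ 0.79800843, -2.44311328,  1.2104359 ]), 'tvec': array([0.3982851 , 0.29829008, 0.6289695 ])}
wrist {'fx': 297.3186396354542, 'fy': 297.3186396354542, 'cx': 255.4371138643094, 'cy': 193.12088625534687, 'rvec': array([-2.27720845,  1.81065209,  0.26003119]), 'tvec': array([-0.5746107 , -0.03624248,  0.37925242])}
```

View pics/scene0.png

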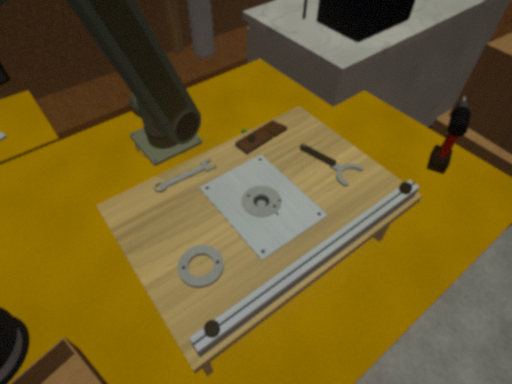

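View pics/side0.png

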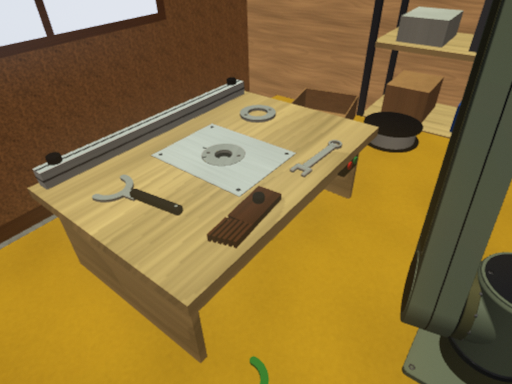

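View pics/wrist0.png

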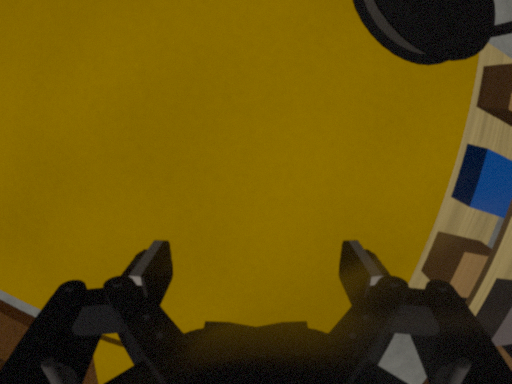

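The one fitting "steel fork, black handle" is in scene around (300–360, 145–183), which is side (95–180, 178–212). The other candidates are the green curved thing at scene (243,130) / side (260,370) and the collet wrench at scene (185,176). I'll enlarge crops to confirm.

```bash
cat > h.py <<'E'
import numpy as np, cv2
from bench import *
def cam_(n,c=None):
    c=c or calibration(n)
    R=cv2.Rodrigues(np.array(c["rvec"]))[0]; t=np.array(c["tvec"])
    return c,R,t
def ray(n,px,c=None):
    c,R,t=cam_(n,c)
    x=(px[0]-c["cx"])/c["fx"]; y=(px[1]-c["cy"])/c["fy"]
    if n=="wrist":
        r=np.hypot(x,y); d=np.array([x/r*np.sin(r),y/r*np.sin(r),np.cos(r)]) if r>1e-9 else np.array([0,0,1.])
    else: d=np.array([x,y,1.])
    return -R.T@t, R.T@d
def onplane(n,px,z,c=None):
    o,d=ray(n,px,c); return o+d*(z-o[2])/d[2]
def proj(n,P,c=None):
    c,R,t=cam_(n,c); p=R@np.asarray(P,float)+t
    if n=="wrist":
        th=np.arctan2(np.hypot(p[0],p[1]),p[2]); s=th/np.hypot(p[0],p[1]); return np.array([c["fx"]*p[0]*s+c["cx"],c["fy"]*p[1]*s+c["cy"]])
    return np.array([c["fx"]*p[0]/p[2]+c["cx"],c["fy"]*p[1]/p[2]+c["cy"]])
E
python3 - <<'E'
from h import *
s=cv2.imread("pics/scene0.png"); d=cv2.imread("pics/side0.png")
a=cv2.resize(s[125:205,280:380],None,fx=4,fy=4,interpolation=cv2.INTER_CUBIC)
b=cv2.resize(d[165:225,85:195],None,fx=4,fy=4,interpolation=cv2.INTER_CUBIC)
e=cv2.resize(s[140:260,190:340],None,fx=3,fy=3,interpolation=cv2.INTER_CUBIC)
H=max(a.shape[0],b.shape[0]);
out=np.zeros((580,800,3),np.uint8); out[:a.shape[0],:a.shape[1]]=a; out[:b.shape[0],400:400+380]=b[:,:380]; 
out[322:322+258,:450]=e[:258]
f=cv2.resize(d[120:190,150:300],None,fx=2.3,fy=2.3,interpolation=cv2.INTER_CUBIC)
out[330:330+f.shape[0],452:452+f.shape[1]]=f[:, :348]
cv2.imwrite("pics/crop1.png",out)
for n,px in [("scene",(262,201)),("side",(223,154)),("scene",(302,148)),("scene",(334,164)),("side",(180,209)),("side",(134,193)),("scene",(101,207)),("scene",(298,109)),("scene",(196,355))]:
    print(n,px,onplane(n,px,0.22).round(4))
E
```

```text
scene (262, 201) [ 0.5949 -0.0141  0.22  ]
side (223, 154) [ 0.5909 -0.0123  0.22  ]
scene (302, 148) [0.5162 0.1932 0.22  ]
scene (334, 164) [0.6151 0.2181 0.22  ]
side (180, 209) [0.5267 0.1809 0.22  ]
side (134, 193) [0.6359 0.1986 0.22  ]
scene (101, 207) [ 0.3699 -0.3324  0.22  ]
scene (298, 109) [0.3781 0.3051 0.22  ]
scene (196, 355) [ 0.7975 -0.3302  0.22  ]
```

View pics/crop1.png

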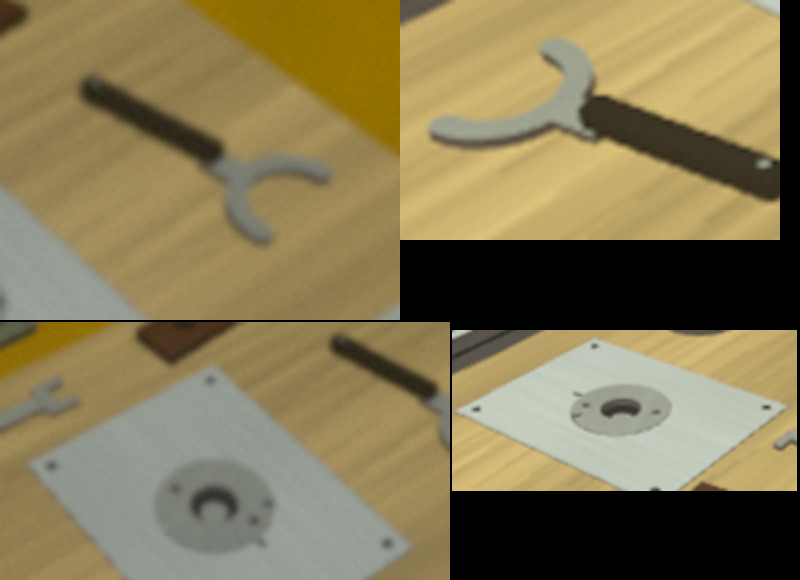

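The enlarged crops confirm it: steel C-fork with a straight black handle, in scene the handle runs (302,147)→(335,164) with the fork to (360,170). The green arc lies off the table and isn't steel/black. I'll raise the arm and look with the wrist camera.

```bash
python3 - <<'E'
from h import *
c,R,t=cam_("wrist"); s=get_state()
print("cam",-R.T@t,"axis",R.T@[0,0,1],"right",R.T@[1,0,0],"tcp",s["tcp_pos"])
f=lambda x,y:onplane("scene",(x,y),.22).round(4)
for n,p in dict(holeA=(248.3,195.3),holeB=(274.3,206),ringline=(279.3,200.3),plateline=(277.3,213.7),fb=(262,137),wr1=(157,186),wr2=(212,163),spare=(200,267)).items(): print(n,f(*p))
E
```

```text
cam [ 0.19893468 -0.54437362  0.37353876] axis [-0.27276418 -0.06185618 -0.96009037] right [ 0.22512881 -0.97432829 -0.00118619] tcp [ 0.13035333 -0.55964546  0.21426495]
holeA [ 0.5598 -0.0296  0.22  ]
holeB [ 6.253e-01 -3.000e-04  2.200e-01]
ringline [0.6193 0.0208 0.22  ]
plateline [ 0.6474 -0.0096  0.22  ]
fb [0.4113 0.1338 0.22  ]
wr1 [ 0.3928 -0.1939  0.22  ]
wr2 [ 0.4103 -0.0383  0.22  ]
spare [ 0.6531 -0.2302  0.22  ]
```

send_rows --pt "-1 0 0 40 0" --pt "-1 0 0 40 0" --pt "-1 0 10 40 0" --pt "-1 20 30 40 0" --pt "-1 30 40 30 0" --pt "-1 30 40 20 0" --pt "-1 30 40 10 0" --pt "-1 30 40 0 0" --squeeze 20

```text
clock: 0.95
tcp_pos: [0.2629, -0.3704, 0.4277]
ee_rot: [0.001, 0.994, 0.114, 0.001]
contact_force: [1.1, -0.6, 0.3]
opening: 0.0853
```

send_rows --pt "-1 25 40 0 0" --pt "-1 25 40 0 0" --pt "-1 25 40 0 0" --pt "-1 25 40 0 0" --pt "-1 25 40 0 0" --pt "-1 25 40 0 0" --pt "-1 25 40 0 0" --pt "-1 25 40 0 0"

```text
clock: 1.75
tcp_pos: [0.4625, -0.0496, 0.4261]
ee_rot: [0.0, 0.993, 0.114, -0.0]
contact_force: [0.9, -0.1, 0.3]
opening: 0.0857
```

send_rows --pt "-1 20 40 0 0" --pt "-1 20 40 0 0" --pt "-1 10 30 0 0" --pt "-1 0 20 0 0" --pt "-1 0 0 0 0" --pt "-1 0 0 0 0" --pt "-1 0 0 0 0" --pt "-1 0 0 0 0"

```text
clock: 2.55
tcp_pos: [0.5118, 0.0774, 0.4264]
ee_rot: [0.0, 0.994, 0.113, 0.0]
contact_force: [-0.2, -0.1, 0.4]
opening: 0.0852
```

```bash
python3 - <<'E'
from h import *
import json
s=get_state(); c=calibration("wrist"); im=camera("wrist")
print(s["tcp_pos"],s["ee_rot"],s["joint_pos"])
cv2.imwrite("pics/w1.png",im[:,:,::-1])
json.dump({k:np.array(v).tolist() for k,v in c.items()},open("w1.json","w"))
E
```

```text
[0.51182395 0.07741771 0.42639469] [1.95516554e-04 9.93555636e-01 1.13345188e-01 1.70351964e-04] [ 1.28158793e-01  1.72116306e-01  1.24786260e+00 -4.00481203e-04
  1.72127877e+00  1.47171642e+00]
```

View pics/w1.png

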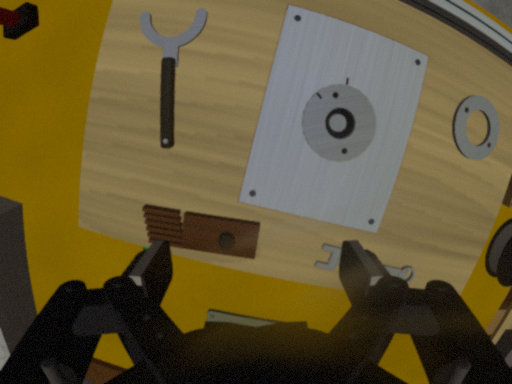

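The wrist view shows the spanner handle from (169,57) to (167,146), with fork ends at (146,14) and (203,13). The ring is at (339,122) with holes at (335,95) and (345,151); the plate line is at (347,80) and the ring line at (320,97). Next I'll measure these precisely with masks.

```bash
python3 - <<'E'
from h import *
import json
c=json.load(open("w1.json")); im=cv2.imread("pics/w1.png"); g=cv2.cvtColor(im,cv2.COLOR_BGR2GRAY)
hsv=cv2.cvtColor(im,cv2.COLOR_BGR2HSV)
# dark blobs near ring
def blob(cx,cy,r=7,th=None):
    p=g[cy-r:cy+r+1,cx-r:cx+r+1].astype(float); b=np.median(p); w=np.clip(b-p-25,0,None)
    ys,xs=np.mgrid[cy-r:cy+r+1,cx-r:cx+r+1]; return (xs*w).sum()/w.sum(),(ys*w).sum()/w.sum()
A=blob(335,95);B=blob(345,151)
pa,pb=[onplane("wrist",p,.22,c)[:2] for p in (A,B)]
print("holes px",A,B,pa,pb,"mid",(pa+pb)/2,"dist",np.linalg.norm(pa-pb),"ang",np.degrees(np.arctan2(*(pa-pb)[::-1])))
S=[blob(*p,r=6) for p in((297,18),(418,62),(253,194),(371,222))]
Q=np.array([onplane("wrist",p,.22,c)[:2] for p in S]); print("screws",S,Q,"mean",Q.mean(0))
v=Q[0]-Q[2]; print("dirs",np.degrees(np.arctan2(v[1],v[0])),np.degrees(np.arctan2(*(Q[1]-Q[3])[::-1])))
for n,p in dict(ringline=(320,97),plateline=(347,80),spare=(476,127)).items(): print(n,onplane("wrist",p,.22,c)[:2])
# handle mask
roi=np.zeros(g.shape,bool); roi[45:160,150:190]=1
m=((g<80)&roi).astype(np.uint8)
n,l,st,ce=cv2.connectedComponentsWithStats(m); i=1+st[1:,4].argmax(); print("handle",st[i],ce[i])
ys,xs=np.where(l==i)
P=np.array([onplane("wrist",(x,y),.236,c)[:2] for x,y in zip(xs,ys)])
mu=P.mean(0);U,Sg,V=np.linalg.svd(P-mu,full_matrices=False);d=V[0]; d=d if d[0]<0 else -d
t=(P-mu)@d; w=(P-mu)@[-d[1],d[0]]
print("handle centroid",mu,"dir",np.degrees(np.arctan2(d[1],d[0])),"ext",np.percentile(t,[1,99]),"w",np.percentile(w,[2,98]))
# fork: grey low-sat
roi[:]=0; roi[2:60,130:215]=1
m=((hsv[...,1]<70)&(g>60)&roi).astype(np.uint8)
n,l,st,ce=cv2.connectedComponentsWithStats(m); i=1+st[1:,4].argmax(); print("fork",st[i],ce[i])
ys,xs=np.where(l==i); F=np.array([onplane("wrist",(x,y),.231,c)[:2] for x,y in zip(xs,ys)])
t=(F-mu)@d; w=(F-mu)@[-d[1],d[0]]; print("fork t",t.min(),t.max(),"w",w.min(),w.max())
big=cv2.resize(im[0:160,130:400],None,fx=2.9,fy=2.9,interpolation=cv2.INTER_CUBIC); cv2.imwrite("pics/w1c.png",big)
E
```

```text
holes px (np.float64(335.0239085239085), np.float64(94.63305613305613)) (np.float64(343.9063324538259), np.float64(150.54749340369392)) [0.62239543 0.00123884] [ 0.55694631 -0.02842324] mid [ 0.58967087 -0.0135922 ] dist 0.07185698620460827 ang 24.380427822947762
screws [(np.float64(297.2117903930131), np.float64(17.624454148471617)), (np.float64(417.31115879828326), np.float64(61.73497854077253)), (np.float64(252.06613047363717), np.float64(192.87131367292224)), (np.float64(370.8434903047091), np.float64(221.14819944598338))] [[ 0.7062854   0.06904061]
 [ 0.70317239 -0.101068  ]
 [ 0.47602151  0.07314444]
 [ 0.4729422  -0.09710098]] mean [ 0.58960538 -0.01399598]
dirs -1.021034673539999 -0.9871465848383218
ringline [0.61422572 0.01905716]
plateline [ 0.64501174 -0.00941954]
spare [ 0.65086627 -0.22985066]
handle [ 160   57   16   92 1265] [167.09090909 101.40079051]
handle centroid [0.56862577 0.19826731] dir -169.34405509974465 ext [-0.05299957  0.05434258] w [-0.00866204  0.00867385]
fork [ 139    8   68   52 1314] [172.10502283  33.30898021]
fork t -0.11867559338522615 -0.052150509265168954 w -0.043729637698758636 0.042715878740697044
```

View pics/w1c.png

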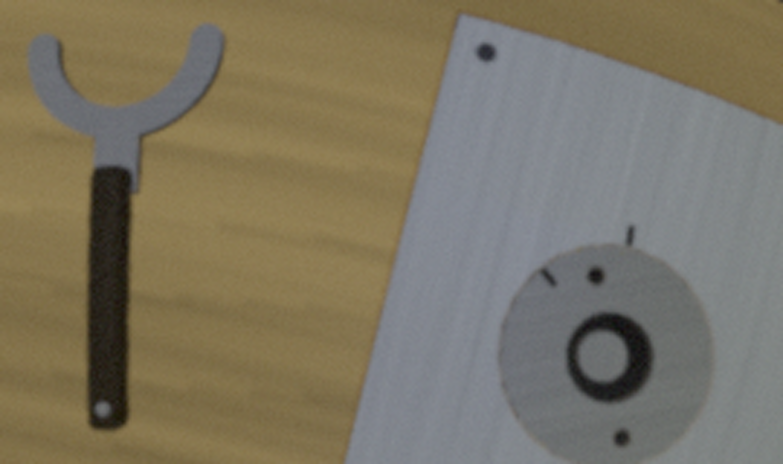

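send_rows --pt "-1 14 21 -20 -2.3" --pt "-1 14 21 -20 0" --pt "-1 14 21 -20 0" --pt "-1 14 21 -20 0" --pt "-1 14 21 -20 0" --pt "-1 13 21 -20 0" --pt "-1 0 0 -10 0" --pt "-1 0 0 0 0"

```text
clock: 3.4
tcp_pos: [0.5943, 0.2037, 0.2942]
ee_rot: [0.001, 0.996, 0.094, -0.002]
contact_force: [-0.3, -0.0, 0.6]
opening: 0.0856
```

```bash
python3 - <<'E'
from h import *
s=get_state(); print(s["tcp_pos"],2*np.degrees(np.arctan2(s["ee_rot"][2],s["ee_rot"][1])),s["contact_force"])
c=calibration("wrist"); im=camera("wrist")[:,:,::-1].copy()
cv2.imwrite("pics/w2.png",im)
E
```

```text
[0.59427667 0.20365599 0.29415942] 10.795045908034023 [-0.26879168 -0.02435076  0.64623199]
```

View pics/w2.png

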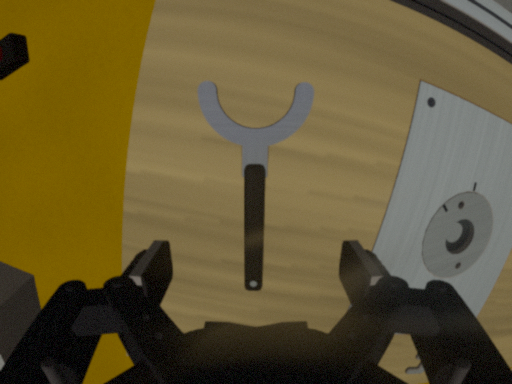

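The handle sits centred between the jaws at (255,165)–(254,285). I'll re-measure it quickly from this closer view before descending.

```bash
cat >> h.py <<'E'
def handle(im,c,roi,z):
    g=cv2.cvtColor(im,cv2.COLOR_BGR2GRAY); x0,x1,y0,y1=roi; r=np.zeros(g.shape,bool); r[y0:y1,x0:x1]=1
    n,l,st,ce=cv2.connectedComponentsWithStats(((g<75)&r).astype(np.uint8)); i=1+st[1:,4].argmax(); ys,xs=np.where(l==i)
    P=np.array([onplane("wrist",(x,y),z,c)[:2] for x,y in zip(xs,ys)]); mu=P.mean(0); d=np.linalg.svd(P-mu,full_matrices=False)[2][0]
    t=(P-mu)@d; w=(P-mu)@[-d[1],d[0]]
    return mu,d,np.percentile(t,[1,99]),np.percentile(w,[2,98])
E
python3 - <<'E'
from h import *
im=cv2.imread("pics/w2.png"); c=calibration("wrist")
mu,d,t,w=handle(im,c,(225,285,150,300),.236)
d=d if d[0]<0 else -d
print(mu,np.degrees(np.arctan2(d[1],d[0])),t,w,"grip",mu-0.027*d)
E
```

```text
[0.5737468 0.2005993] -170.1536601478468 [-0.04936242  0.06057781] [-0.00766033  0.00767897] grip [0.60034909 0.20521647]
```

send_rows --pt "-1 0 0 -15 0" --pt "-1 0 0 -15 0" --pt "-1 0 0 -10 0" --pt "-1 0 0 -8 0" --pt "-1 0 0 -5 0" --pt "-1 0 0 -3 0" --pt "-1 0 0 0 0" --pt "-1 0 0 0 0"

```text
clock: 4.25
tcp_pos: [0.5952, 0.2046, 0.2406]
ee_rot: [-0.0, 0.996, 0.094, 0.0]
contact_force: [0.5, -0.3, 0.4]
opening: 0.0856
```

send_rows --pt "-1 0 0 -4 -0.5" --pt "0 0 0 0 0" --pt "1 0 0 0 0" --pt "1 0 0 0 0" --pt "1 0 0 0 0" --pt "1 0 0 0 0" --pt "1 0 0 0 0" --pt "1 0 0 0 0" --squeeze 25

```text
clock: 5.05
tcp_pos: [0.595, 0.2045, 0.2362]
ee_rot: [0.0, 0.996, 0.09, 0.0]
contact_force: [-0.3, -0.8, 0.2]
opening: -0.0003
```

```bash
python3 - <<'E'
from h import *
s=get_state(); print(s["tcp_pos"],2*np.degrees(np.arctan2(s["ee_rot"][2],s["ee_rot"][1])),s["contact_force"],s["wrist_torque"],s["opening"])
cv2.imwrite("pics/w3.png",camera("wrist")[:,:,::-1]);cv2.imwrite("pics/s3.png",camera("side")[:,:,::-1])
E
```

```text
[0.59499632 0.20448218 0.23617809] 10.308729356382983 [-0.27346367 -0.82362753  0.21105031] [-0.01725381 -0.01815784  0.05732887] -0.00027494148439653797
```

View pics/w3.png

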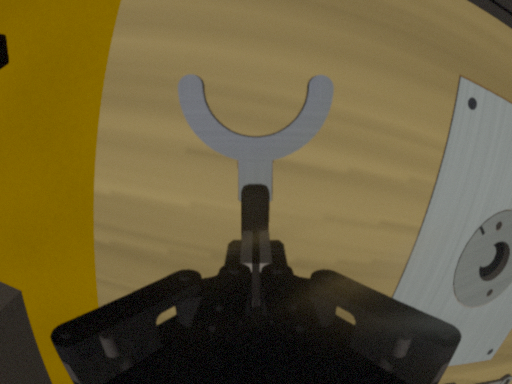

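```bash
python3 - <<'E'
from h import *
w=cv2.imread("pics/w3.png"); s=cv2.imread("pics/s3.png")
a=cv2.resize(np.clip(w[170:300,190:320].astype(float)*2,0,255).astype(np.uint8),(400,400),interpolation=cv2.INTER_CUBIC)
b=cv2.resize(s[120:240,60:180],(400,400),interpolation=cv2.INTER_CUBIC)
cv2.imwrite("pics/c3.png",np.hstack([a,b]))
E
```

```text
(no output)
```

View pics/c3.png

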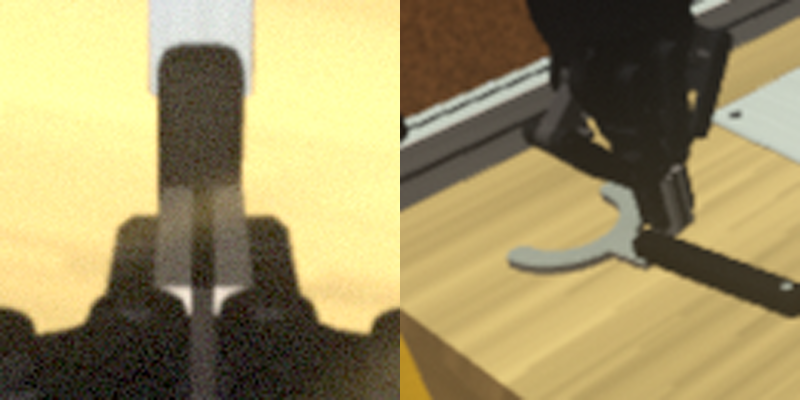

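```bash
python3 - <<'E'
from h import *
s=get_state(); p=s["tcp_pos"]; a=np.radians(10.3); X=np.array([np.cos(a),np.sin(a),0]); Y=np.array([np.sin(a),-np.cos(a),0])
for z in (.22,.225,.236,.24,.244,.25,.26,.27):
    print(z,[proj("wrist",np.r_[p[:2],z]+.011*X+y*Y).round(1).tolist() for y in(-.008,0,.008)])
E
rm -f x
```

```text
0.22 [[241.9, 205.7], [254.7, 205.7], [267.6, 205.7]]
0.225 [[241.6, 208.4], [254.7, 208.4], [267.9, 208.3]]
0.236 [[240.7, 214.7], [254.7, 214.7], [268.7, 214.6]]
0.24 [[240.4, 217.2], [254.7, 217.2], [269.0, 217.1]]
0.244 [[240.0, 219.8], [254.7, 219.8], [269.3, 219.7]]
0.25 [[239.5, 223.9], [254.6, 223.9], [269.8, 223.9]]
0.26 [[238.5, 231.5], [254.6, 231.5], [270.7, 231.5]]
0.27 [[237.4, 240.1], [254.5, 240.1], [271.7, 240.0]]
```

```bash
python3 - <<'E'
from h import *
p=get_state()["tcp_pos"]
for z in (.22,.225,.236,.24,.25,.26,.27): print(z,[proj(n,np.r_[p[:2],z]).round(1).tolist() for n in("side","scene")])
s=cv2.imread("pics/s3.png"); sc=camera("scene")[:,:,::-1]; cv2.imwrite("pics/sc3.png",sc)
a=cv2.resize(s[150:220,105:175],(400,400),interpolation=cv2.INTER_CUBIC); b=cv2.resize(sc[120:190,290:360],(400,400),interpolation=cv2.INTER_CUBIC)
o=np.clip(np.hstack([a,b]).astype(float)*1.6,0,255).astype(np.uint8)
cv2.imwrite("pics/c3b.png",o)
E
```

```text
0.22 [[145.3, 202.1], [325.0, 162.0]]
0.225 [[144.7, 200.0], [325.3, 160.7]]
0.236 [[143.5, 195.3], [326.0, 157.8]]
0.24 [[143.0, 193.6], [326.2, 156.7]]
0.25 [[141.9, 189.2], [326.8, 154.0]]
0.26 [[140.7, 184.7], [327.4, 151.2]]
0.27 [[139.5, 180.1], [328.1, 148.4]]
```

View pics/c3b.png

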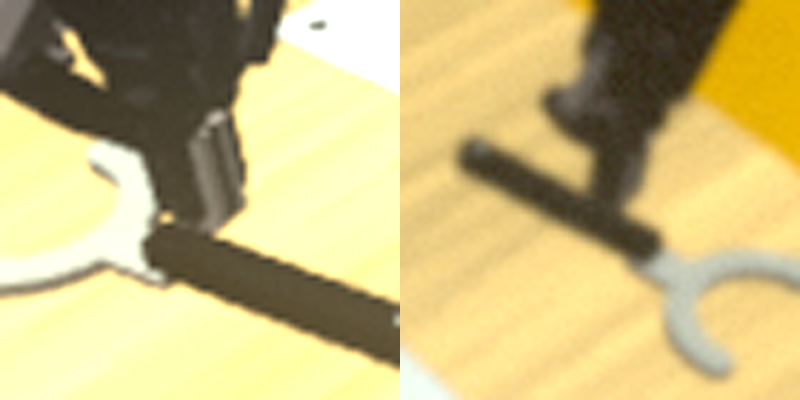

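The jaws shut fully (opening 0), so they closed above the handle. Both cameras put the fingertips near z≈0.245, just over the handle top, rather than the 0.225 expected. I'll probe the handle top gently with the shut fingers to calibrate tip height.

send_rows --pt "1 0 0 -1 0" --pt "1 0 0 0 0" --pt "1 0 0 -1 0" --pt "1 0 0 0 0" --pt "1 0 0 0 0" --pt "1 0 0 0 0" --pt "1 0 0 0 0" --pt "1 0 0 0 0"

```text
clock: 6.0
tcp_pos: [0.595, 0.2045, 0.2342]
ee_rot: [0.0, 0.996, 0.09, 0.0]
contact_force: [0.9, 0.4, -0.2]
opening: 0.0003
```

send_rows --pt "1 0 0 -1 0" --pt "1 0 0 0 0" --pt "1 0 0 -1 0" --pt "1 0 0 0 0" --pt "1 0 0 0 0" --pt "1 0 0 0 0" --pt "1 0 0 0 0" --pt "1 0 0 0 0"

```text
clock: 6.8
tcp_pos: [0.595, 0.2045, 0.2322]
ee_rot: [0.0, 0.996, 0.09, 0.0]
contact_force: [0.6, -0.3, 0.7]
opening: 0.0001
```

send_rows --pt "1 0 0 -1 0" --pt "1 0 0 0 0" --pt "1 0 0 -1 0" --pt "1 0 0 0 0" --pt "1 0 0 -1 0" --pt "1 0 0 0 0" --pt "1 0 0 0 0" --pt "1 0 0 0 0"

```text
clock: 7.6
tcp_pos: [0.595, 0.2045, 0.2292]
ee_rot: [0.0, 0.996, 0.09, 0.0]
contact_force: [0.1, -0.2, -0.1]
opening: -0.0
```

```bash
python3 - <<'E'
from h import *
s=get_state(); print(s["tcp_pos"],s["contact_force"],s["wrist_torque"])
w=camera("wrist")[:,:,::-1]; sd=camera("side")[:,:,::-1]
a=cv2.resize(np.clip(w[170:300,190:320].astype(float)*2,0,255).astype(np.uint8),(400,400),interpolation=cv2.INTER_CUBIC)
b=cv2.resize(np.clip(sd[150:220,105:175].astype(float)*1.6,0,255).astype(np.uint8),(400,400),interpolation=cv2.INTER_CUBIC)
cv2.imwrite("pics/c4.png",np.hstack([a,b])); cv2.imwrite("pics/w4.png",w)
E
```

```text
[0.5950099  0.2044935  0.22919775] [ 0.0560703  -0.18857018 -0.13016028] [ 0.01823327 -0.05759966 -0.01957572]
```

View pics/c4.png

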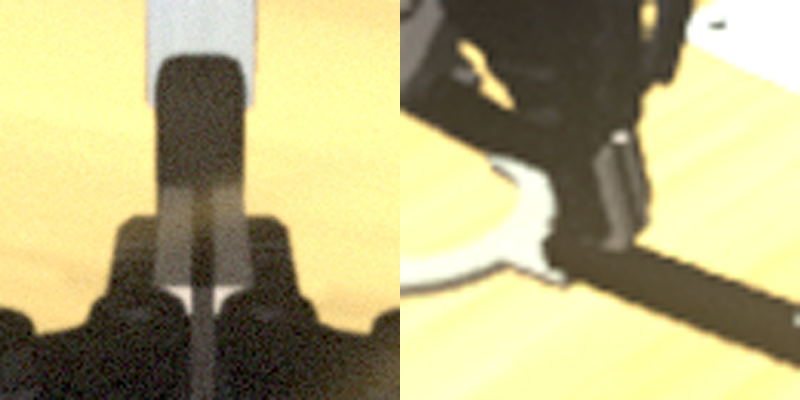

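send_rows --pt "1 0 0 -1 0" --pt "1 0 0 -1 0" --pt "1 0 0 -1 0" --pt "1 0 0 -1 0" --pt "1 0 0 0 0" --pt "1 0 0 0 0" --pt "1 0 0 0 0" --pt "1 0 0 0 0"

```text
clock: 8.5
tcp_pos: [0.595, 0.2045, 0.2252]
ee_rot: [0.0, 0.996, 0.09, 0.0]
contact_force: [0.1, 0.4, 0.1]
opening: -0.0001
```

send_rows --pt "1 0 0 -1 0" --pt "1 0 0 0 0" --pt "1 0 0 -1 0" --pt "1 0 0 0 0" --pt "1 0 0 -1 0" --pt "1 0 0 0 0" --pt "1 0 0 0 0" --pt "1 0 0 0 0"

```text
clock: 9.3
tcp_pos: [0.5951, 0.2045, 0.2236]
ee_rot: [-0.0, 0.996, 0.09, 0.001]
contact_force: [-2.3, 0.2, 6.7]
opening: 0.0
```

Contact came at TCP z≈0.224, so the shut fingertips actually stand about 16 mm above the reported TCP. I'll use this empirical offset: open, go down so the tips are about 1.5 mm above the handle's underside, and close.

send_rows --pt "1 0 0 3 0" --pt "-1 0 0 0 0" --pt "-1 0 0 0 0" --pt "-1 0 0 0 0" --pt "-1 0 0 0 0" --pt "-1 0 0 0 0" --pt "-1 0 0 0 0" --pt "-1 0 0 0 0"

```text
clock: 10.1
tcp_pos: [0.595, 0.2045, 0.2252]
ee_rot: [0.0, 0.996, 0.09, -0.0]
contact_force: [0.4, -0.1, 1.3]
opening: 0.0854
```

send_rows --pt "-1 0 0 -4 0" --pt "-1 0 0 -4 0" --pt "-1 0 0 -4 0" --pt "-1 0 0 -2 0" --pt "0.2 0 0 0 0" --pt "0.4 0 0 0 0" --pt "0.4 0 0 0 0" --pt "0.4 0 0 0 0"

```text
clock: 10.9
tcp_pos: [0.5951, 0.2045, 0.2114]
ee_rot: [0.0, 0.996, 0.09, 0.0]
contact_force: [0.5, 0.2, 0.5]
opening: 0.0283
```

```bash
python3 - <<'E'
from h import *
s=get_state(); print(s["tcp_pos"],s["contact_force"],s["wrist_torque"],s["opening"])
w=camera("wrist")[:,:,::-1]
cv2.imwrite("pics/w5.png",w)
E
```

```text
[0.59507547 0.20451323 0.21139018] [0.52368318 0.1893888  0.54286417] [-0.02310281 -0.04199428 -0.00945265] 0.02828973105864541
```

View pics/w5.png

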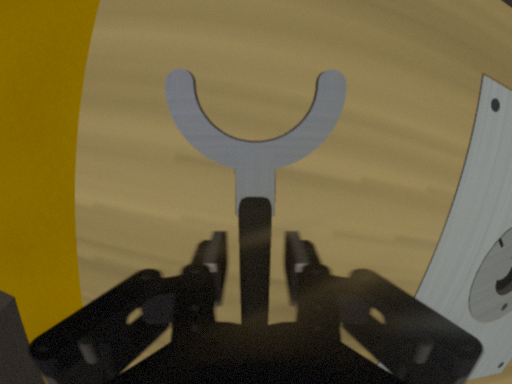

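send_rows --pt "0.4 0 0 -2.5 0" --pt "0.5 0 0 0 0" --pt "0.6 0 0 0 0" --pt "0.7 0 0 0 0" --pt "1 0 0 0 0" --pt "1 0 0 0 0" --pt "1 0 0 0 0" --pt "1 0 0 0 0" --squeeze 30

```text
clock: 11.75
tcp_pos: [0.5949, 0.2045, 0.2087]
ee_rot: [0.0, 0.996, 0.09, -0.0]
contact_force: [-1.0, 1.0, 0.3]
opening: 0.0153
```

send_rows --pt "1 0 0 5 0" --pt "1 0 0 10 0" --pt "1 0 0 15 0" --pt "1 0 0 20 0" --pt "1 0 0 0 0" --pt "1 0 0 0 0" --pt "1 0 0 0 0" --pt "1 0 0 0 0"

```text
clock: 12.55
tcp_pos: [0.5945, 0.2043, 0.2575]
ee_rot: [0.0, 0.996, 0.09, -0.001]
contact_force: [-0.0, -0.7, -1.2]
opening: 0.0148
```

```bash
python3 - <<'E'
from h import *
s=get_state(); print(s["tcp_pos"],s["contact_force"],s["wrist_torque"],s["opening"],s["joint_pos"])
w=camera("wrist")[:,:,::-1]
sd=camera("side")[:,:,::-1]; cv2.imwrite("pics/s6.png",sd)
b=cv2.resize(np.clip(sd[120:240,60:200].astype(float)*1.3,0,255).astype(np.uint8),(448,384),interpolation=cv2.INTER_CUBIC)
cv2.imwrite("pics/w6.png",w); cv2.imwrite("pics/c6.png",np.hstack([w[:,90:440],b]))
E
```

```text
[0.59448155 0.20431839 0.25748042] [-0.01315732 -0.68667205 -1.20599772] [0.02225762 0.11243658 0.00408387] 0.01476805313800239 [ 3.12807064e-01  3.85937764e-01  1.35733096e+00 -1.11210963e-04
  1.40056488e+00  1.70371750e+00]
```

View pics/c6.png

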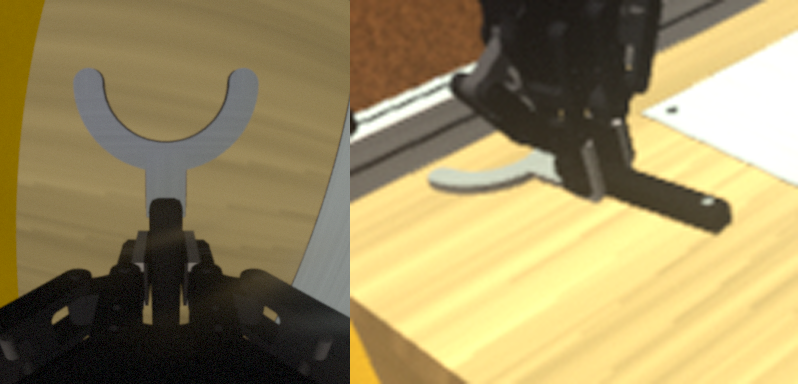

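The spanner is held (opening 15 mm, lifted 49 mm, load −1.2 N). It's still tilted 2.7° in the grip, and I have no tilt command. My plan is to press the handle flat on the table at the left edge with the fork overhanging, which levels it. First I need to measure the left edge.

```bash
python3 - <<'E'
from h import *
import json
c=json.load(open("w1.json")); im=cv2.imread("pics/w1.png"); hsv=cv2.cvtColor(im,cv2.COLOR_BGR2HSV)
for y in (40,80,120,160,200):
    row=hsv[y,60:160,1].astype(float); 
    row=cv2.GaussianBlur(row[None],(5,1),1)[0]
    i=np.argmax(np.abs(np.diff(row))); print(y,60+i,row[max(0,i-4):i+6:3],onplane("wrist",(60+i+.5,y),.22,c))
E
```

```text
40 101 [253.38952021 233.37336786 120.51051758 112.99190058] [0.63720954 0.31516749 0.22      ]
80 92 [255.         232.37031589 122.92623726 109.16346605] [0.58151858 0.31641518 0.22      ]
120 85 [255.         249.11522207 129.99380244 109.99190058] [0.52610462 0.31794533 0.22      ]
160 81 [255.         233.04843123 119.06855129 113.8940746 ] [0.46930036 0.31791617 0.22      ]
200 78 [255.         237.49854407 126.14618747 111.15036632] [0.40837219 0.3197129  0.22      ]
```

send_rows --pt "1 0 0 0 8" --pt "1 0 5 0 8" --pt "1 0 10 0 8" --pt "1 0 10 0 8" --pt "1 0 10 0 8" --pt "1 0 10 0 8" --pt "1 0 10 0 8" --pt "1 0 5 0 8"

```text
clock: 13.45
tcp_pos: [0.5948, 0.2653, 0.2581]
ee_rot: [-0.0, 0.795, 0.607, -0.0]
contact_force: [0.7, 0.6, -1.8]
opening: 0.0153
```

send_rows --pt "1 0 13 0 7.2" --pt "1 0 13 0 7.1" --pt "1 0 0 -12 0" --pt "1 0 0 -12 0" --pt "1 0 0 -12 0" --pt "1 0 0 -8 0" --pt "1 0 0 -3 0" --pt "1 0 0 0 0"

```text
clock: 14.25
tcp_pos: [0.5949, 0.29, 0.211]
ee_rot: [-0.0, 0.716, 0.698, -0.001]
contact_force: [0.5, -0.1, -1.2]
opening: 0.0153
```

```bash
python3 - <<'E'
from h import *
s=get_state(); print(s["tcp_pos"],2*np.degrees(np.arctan2(s["ee_rot"][2],s["ee_rot"][1])),s["contact_force"],s["wrist_torque"])
w=camera("wrist")[:,:,::-1]; sd=camera("side")[:,:,::-1]
b=cv2.resize(np.clip(sd[140:280,30:170].astype(float)*1.3,0,255).astype(np.uint8),(384,384),interpolation=cv2.INTER_CUBIC)
cv2.imwrite("pics/c7.png",np.hstack([w[:,60:470],b]))
E
```

```text
[0.59487055 0.29003734 0.2110001 ] 88.56508192871284 [ 0.45384605 -0.14901307 -1.18926186] [-0.0754807  -0.06132376 -0.0097713 ]
```

View pics/c7.png

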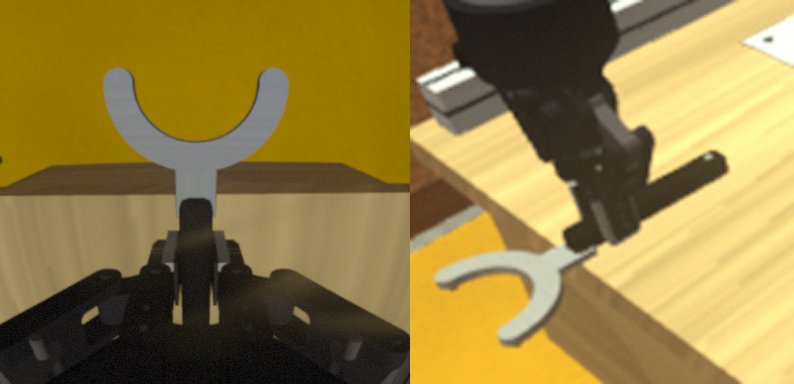

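send_rows --pt "1 0 4 0 0" --pt "1 0 0 -1 0" --pt "1 0 0 -1 0" --pt "1 0 0 -1 0" --pt "1 0 0 -1 0" --pt "1 0 0 0 0" --pt "1 0 0 0 0" --pt "1 0 0 0 0"

```text
clock: 15.15
tcp_pos: [0.595, 0.2945, 0.208]
ee_rot: [0.0, 0.716, 0.698, 0.0]
contact_force: [-0.1, 0.1, 0.9]
opening: 0.0154
```

```bash
python3 - <<'E'
from h import *
s=get_state(); print(s["tcp_pos"],s["contact_force"],s["wrist_torque"],s["opening"])
E
```

```text
[0.59503241 0.29454915 0.20795711] [-0.10874233  0.11507317  0.88872674] [-0.13115386  0.07906159 -0.03585845] 0.015380727535492805
```

send_rows --pt "1 0 0 -1 0" --pt "1 0 0 0 0" --pt "1 0 0 -1 0" --pt "1 0 0 0 0" --pt "1 0 0 -1 0" --pt "1 0 0 0 0" --pt "1 0 0 0 0" --pt "1 0 0 0 0" --squeeze 20

```text
clock: 15.95
tcp_pos: [0.5952, 0.2948, 0.2064]
ee_rot: [0.0, 0.716, 0.698, 0.001]
contact_force: [-1.8, 0.8, 7.6]
opening: 0.015
```

```bash
python3 - <<'E'
from h import *
s=get_state(); print(s["tcp_pos"],s["contact_force"],s["wrist_torque"],s["opening"])
E
```

```text
[0.59519081 0.29476198 0.20635783] [-1.78019478  0.75170812  7.56255732] [-0.19444127  0.33400836 -0.01933004] 0.014991822174214907
```

```bash
cat >> h.py <<'E'
def fork(im,roi=(120,400,40,210)):
    "grey fork mask in wrist image: bounding box & span"
    hsv=cv2.cvtColor(im,cv2.COLOR_BGR2HSV); x0,x1,y0,y1=roi
    m=((hsv[...,1]<60)&(hsv[...,2]>80)).astype(np.uint8); r=np.zeros_like(m); r[y0:y1,x0:x1]=m[y0:y1,x0:x1]
    n,l,st,ce=cv2.connectedComponentsWithStats(r); i=1+st[1:,4].argmax(); ys,xs=np.where(l==i)
    return st[i],ce[i], cv2.minAreaRect(np.c_[xs,ys].astype(np.float32))
E
python3 - <<'E'
from h import *
w=camera("wrist")[:,:,::-1].copy(); cv2.imwrite("pics/w8.png",w); sd=camera("side")[:,:,::-1]
c7=cv2.imread("pics/c7.png"); pad=np.zeros((384,512,3),np.uint8); pad[:,60:470]=c7[:,:410]
print("before",fork(pad)); print("now",fork(w))
b=cv2.resize(np.clip(sd[140:280,30:170].astype(float)*1.3,0,255).astype(np.uint8),(384,384),interpolation=cv2.INTER_CUBIC)
cv2.imwrite("pics/c8.png",np.hstack([w[:,60:470],b]))
E
```

```text
before (array([ 164,   68,  184,  142, 9060], dtype=int32), array([255.48344371, 134.04415011]), ((255.5, 138.5), (141.0, 183.0), 90.0))
now (array([ 165,   69,  182,  141, 8876], dtype=int32), array([255.56883731, 134.59136999]), ((255.5, 139.0), (140.0, 181.0), 90.0))
```

View pics/c8.png

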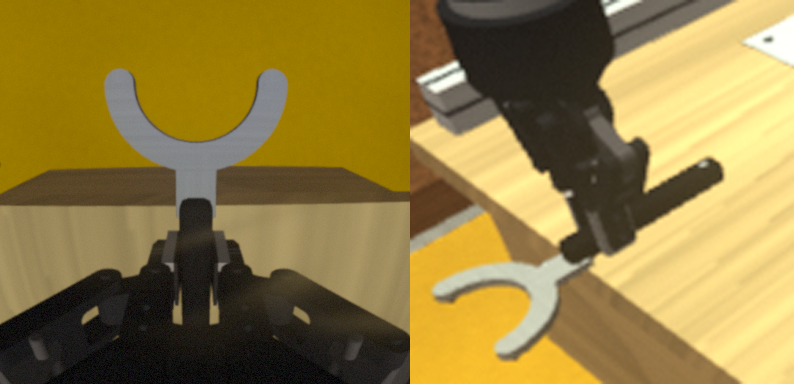

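send_rows --pt "1 0 0 -1 0" --pt "1 0 0 0 0" --pt "1 0 0 -1 0" --pt "1 0 0 0 0" --pt "1 0 0 0 0" --pt "1 0 0 0 0" --pt "1 0 0 0 0" --pt "1 0 0 0 0"

```text
clock: 16.85
tcp_pos: [0.5952, 0.2948, 0.2063]
ee_rot: [0.001, 0.716, 0.699, 0.002]
contact_force: [-3.4, -1.3, 15.2]
opening: 0.0157
```

```bash
python3 - <<'E'
from h import *
s=get_state(); print(s["tcp_pos"],s["contact_force"],s["wrist_torque"],s["opening"])
w=camera("wrist")[:,:,::-1].copy(); print(fork(w))
E
```

```text
[0.59524431 0.29478651 0.20627401] [-3.35056555 -1.27252949 15.19956432] [-0.32398496  0.69192322  0.01001553] 0.015654154110665817
(array([ 165,   69,  182,  141, 8874], dtype=int32), array([255.54439937, 134.67849899]), ((255.5, 139.0), (140.0, 181.0), 90.0))
```

```bash
python3 - <<'E'
from h import *
s=get_state(); p=s["tcp_pos"]; a=np.arctan2(s["ee_rot"][2],s["ee_rot"][1])*2; X=np.array([np.cos(a),np.sin(a),0]); Y=np.array([np.sin(a),-np.cos(a),0]); Z=np.array([0,0,1.])
th=np.linspace(-np.pi/2,np.pi/2,40)
# spanner coords: sx toward handle; tool x = -sx
out=[(43*np.cos(t),43*np.sin(t)) for t in th]; tip2=[(-7*np.sin(u),36+7*np.cos(u)) for u in np.linspace(0,np.pi,10)]
inn=[(29*np.cos(t),29*np.sin(t)) for t in th[::-1]]; tip1=[(-7*np.sin(u),-36-7*np.cos(u)) for u in np.linspace(np.pi,0,10)]
poly=np.array(out+tip2+inn+tip1); ntop=np.array([(43,8),(56,8),(56,-8),(43,-8)])
h=0.0177-0.016  # handle centre height rel TCP if level: underside .22
for zc in (.226,.228,.230):
  for tilt in (0,1,1.7,2.7):
    t=np.radians(tilt)
    def P(q):
        dx=(q[0]-85)/1e3; dz=(6-10)/1e3
        # tilt: handle end low => fork up
        x=dx*np.cos(t)+dz*np.sin(t)*0; z=dz-dx*np.sin(t)
        return np.r_[p[:2],zc]-X*x+Y*(q[1]/1e3)+Z*z
    px=np.array([proj("wrist",P(q)) for q in poly],np.float32); n=np.array([proj("wrist",P(q)) for q in ntop],np.float32)
    print(zc,tilt,"span",round(np.ptp(px[:,0]),1),"top",round(px[:,1].min(),1),"bottom-of-arc",round(px[:40,1].max(),1),"area",round(cv2.contourArea(px)+cv2.contourArea(n)))
E
```

```text
0.226 0 span 176.2 top 66.9 bottom-of-arc 166.6 area 7874
0.226 1 span 178.0 top 66.5 bottom-of-arc 166.9 area 7974
0.226 1.7 span 179.2 top 66.3 bottom-of-arc 167.1 area 8044
0.226 2.7 span 181.0 top 65.9 bottom-of-arc 167.5 area 8144
0.228 0 span 178.6 top 66.4 bottom-of-arc 167.4 area 8084
0.228 1 span 180.4 top 66.0 bottom-of-arc 167.7 area 8188
0.228 1.7 span 181.6 top 65.7 bottom-of-arc 167.9 area 8261
0.228 2.7 span 183.5 top 65.4 bottom-of-arc 168.3 area 8364
0.23 0 span 181.0 top 65.8 bottom-of-arc 168.2 area 8302
0.23 1 span 182.8 top 65.4 bottom-of-arc 168.5 area 8410
0.23 1.7 span 184.1 top 65.1 bottom-of-arc 168.8 area 8486
0.23 2.7 span 186.0 top 64.8 bottom-of-arc 169.1 area 8593
```

```bash
python3 - <<'E'
from h import *
for f in ("w3","w4","w5","w6","w8"):
    w=cv2.imread(f"pics/{f}.png"); w[:]=w
    for th in (60,75):
        hsv=cv2.cvtColor(w,cv2.COLOR_BGR2HSV); g=hsv[...,1]
        m=((g<th)&(hsv[...,2]>80)).astype(np.uint8); r=np.zeros_like(m); r[40:175,120:400]=m[40:175,120:400]
        n,l,st,ce=cv2.connectedComponentsWithStats(r); i=1+st[1:,4].argmax(); print(f,th,st[i],ce[i].round(1),end=" | ")
    print()
E
```

```text
w3 60 [ 178   74  156  101 6075] [255.  126.3] | w3 75 [ 177   74  157  101 6213] [255.1 126.2] | 
w4 60 [ 174   72  163  103 6477] [255.  126.4] | w4 75 [ 174   72  163  103 6624] [254.9 126.3] | 
w5 60 [ 165   69  182  106 7766] [255.  126.9] | w5 75 [ 164   68  183  107 7890] [255.  126.9] | 
w6 60 [ 163   68  186  107 8050] [255.2 126.6] | w6 75 [ 163   67  186  108 8182] [255.4 126.5] | 
w8 60 [ 165   69  182  106 7786] [255.6 127.1] | w8 75 [ 165   69  182  106 7887] [255.5 127.1] |
```

send_rows --pt "1 0 0 10 0" --pt "1 0 10 0 0" --pt "1 0 25 0 0" --pt "1 0 25 0 0" --pt "1 0 20 0 0" --pt "1 0 0 0 0" --pt "1 0 0 0 0" --pt "1 0 0 0 0"

```text
clock: 17.7
tcp_pos: [0.5949, 0.3737, 0.2119]
ee_rot: [0.0, 0.716, 0.698, -0.001]
contact_force: [-1.2, -0.3, -1.3]
opening: 0.0151
```

```bash
python3 - <<'E'
from h import *
s=get_state(); print(s["tcp_pos"],s["contact_force"],s["wrist_torque"],s["opening"])
w=camera("wrist")[:,:,::-1].copy(); print(fork(w)); cv2.imwrite("pics/w9.png",w)
E
```

```text
[0.59489479 0.37374977 0.21193179] [-1.2281273 -0.3363977 -1.3447557] [-0.11992168  0.01911857  0.00091506] 0.015098240969602715
(array([ 165,   69,  183,  141, 8890], dtype=int32), array([255.65331834, 134.22350956]), ((256.0, 139.0), (140.0, 182.0), 90.0))
```

send_rows --pt "1 0 0 -3 0" --pt "1 0 0 -1 0" --pt "1 0 0 -1 0" --pt "1 0 0 -1 0" --pt "1 0 0 -0.5 0" --pt "1 0 0 0 0" --pt "1 0 0 0 0" --pt "1 0 0 0 0"

```text
clock: 18.55
tcp_pos: [0.595, 0.3744, 0.2064]
ee_rot: [0.0, 0.716, 0.698, 0.0]
contact_force: [0.1, -1.2, -0.3]
opening: 0.015
```

```bash
python3 - <<'E'
from h import *
s=get_state(); print(s["tcp_pos"],s["contact_force"],s["wrist_torque"],s["opening"])
w=camera("wrist")[:,:,::-1].copy(); print(fork(w)); cv2.imwrite("pics/w10.png",w)
E
```

```text
[0.59504277 0.37435556 0.20642282] [ 0.1416609  -1.19481746 -0.34304008] [-0.37934754  0.06676855  0.01659231] 0.014975585682005698
(array([ 165,   69,  182,  141, 8846], dtype=int32), array([255.63181099, 134.31155324]), ((255.5, 139.0), (140.0, 181.0), 90.0))
```

View pics/w10.png

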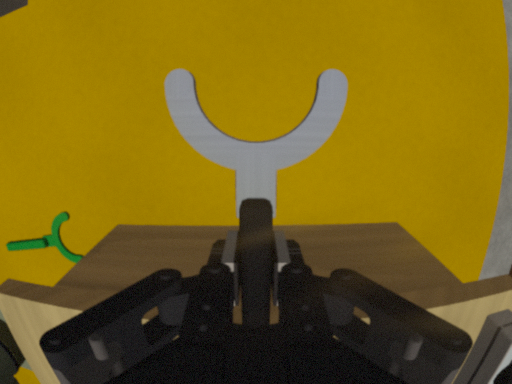

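send_rows --pt "1 0 0 -1 0" --pt "1 0 0 0 0" --pt "1 0 0 -1 0" --pt "1 0 0 0 0" --pt "1 0 0 0 0" --pt "1 0 0 0 0" --pt "1 0 0 0 0" --pt "1 0 0 0 0"

```text
clock: 19.4
tcp_pos: [0.5951, 0.3748, 0.2044]
ee_rot: [-0.0, 0.716, 0.698, 0.0]
contact_force: [0.1, 0.9, 2.4]
opening: 0.015
```

```bash
python3 - <<'E'
from h import *
s=get_state(); print(s["tcp_pos"],s["contact_force"],s["wrist_torque"],s["opening"])
w=camera("wrist")[:,:,::-1].copy(); print(fork(w)); cv2.imwrite("pics/w11.png",w)
E
```

```text
[0.59506184 0.3748149  0.20438601] [0.1477639  0.87150407 2.44274706] [ 0.00393073  0.07158171 -0.02292637] 0.014967518023358923
(array([ 166,   70,  180,  140, 8667], dtype=int32), array([255.60020768, 135.08561209]), ((255.5, 139.5), (139.0, 179.0), 90.0))
```

Fork mask area shows about 3° of in-hand rotation in total, so the spanner is now level or the fork is slightly low, which is what I wanted. Next I'll lift and carry it to the ring.

send_rows --pt "1 0 0 10 0" --pt "1 0 0 30 0" --pt "1 0 -15 22 0" --pt "1 4 -30 0 2.6" --pt "1 4 -40 0 3" --pt "1 4 -40 0 3" --pt "1 4 -40 0 3" --pt "1 4 -40 0 3" --squeeze 45

```text
clock: 20.25
tcp_pos: [0.6147, 0.1676, 0.2661]
ee_rot: [-0.0, 0.62, 0.784, -0.0]
contact_force: [-0.3, -0.3, -1.5]
opening: 0.0148
```

send_rows --pt "1 4 -40 0 3" --pt "1 4 -40 0 3" --pt "1 2 -40 0 3" --pt "1 0 -40 0 2.3" --pt "1 0 -40 0 0" --pt "1 0 -30 0 0" --pt "1 0 -20 0 0" --pt "1 0 0 0 0"

```text
clock: 21.05
tcp_pos: [0.6246, -0.0836, 0.2659]
ee_rot: [-0.0, 0.542, 0.84, -0.001]
contact_force: [-0.3, -0.2, -1.7]
opening: 0.0145
```

```bash
python3 - <<'E'
from h import *
import json
s=get_state(); print(s["tcp_pos"],2*np.degrees(np.arctan2(s["ee_rot"][2],s["ee_rot"][1])),s["contact_force"],s["joint_pos"])
c=calibration("wrist"); w=camera("wrist")[:,:,::-1].copy(); cv2.imwrite("pics/w12.png",w)
json.dump({k:np.array(v).tolist() for k,v in c.items()},open("w12.json","w"))
E
```

```text
[ 0.62461391 -0.08359232  0.26592873] 114.29246243848644 [-0.32720806 -0.22135532 -1.68334394] [-1.50593726e-01  3.84504601e-01  1.33880923e+00 -1.32516375e-03
  1.41896421e+00 -5.74376299e-01]
```

View pics/w12.png

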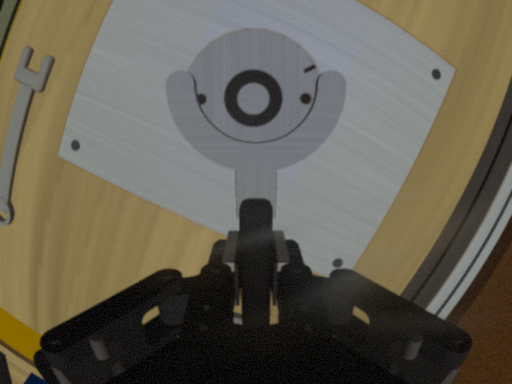

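```bash
cat > meas.py <<'E'
from h import *
import json
def tips(im):
    hsv=cv2.cvtColor(im,cv2.COLOR_BGR2HSV); m=((hsv[...,1]<60)&(hsv[...,2]>80)).astype(np.uint8); r=np.zeros_like(m); r[40:175,120:400]=m[40:175,120:400]
    n,l,st,ce=cv2.connectedComponentsWithStats(r); i=1+st[1:,4].argmax(); m=(l==i).astype(np.uint8)
    cs=max(cv2.findContours(m,cv2.RETR_EXTERNAL,cv2.CHAIN_APPROX_NONE)[0],key=len)[:,0,:].astype(float)
    out=[]
    for sel in (cs[:,0]<256,cs[:,0]>256):
        q=cs[sel]; q=q[q[:,1]<q[:,1].min()+10]
        A=np.c_[2*q,np.ones(len(q))]; b=(q**2).sum(1); sol=np.linalg.lstsq(A,b,rcond=None)[0]
        out.append((sol[0],sol[1],np.sqrt(sol[2]+sol[0]**2+sol[1]**2)))
    return np.array(out)
def blob(g,cx,cy,r=8):
    p=g[cy-r:cy+r+1,cx-r:cx+r+1].astype(float); b=np.median(p); w=np.clip(b-p-25,0,None)
    ys,xs=np.mgrid[cy-r:cy+r+1,cx-r:cx+r+1]; return (xs*w).sum()/w.sum(),(ys*w).sum()/w.sum()
E
python3 - <<'E'
from meas import *
T=np.mean([tips(cv2.imread(f"pics/{f}.png")) for f in("w11",)],0); print("tips",T, "w9",tips(cv2.imread("pics/w9.png")))
c=json.load(open("w12.json")); g=cv2.imread("pics/w12.png",0)
H=[blob(g,202,99),blob(g,306,98)]; print(H)
h=np.array([onplane("wrist",p,.22,c)[:2] for p in H]); print("holes",h,"mid",h.mean(0),np.linalg.norm(h[0]-h[1]),np.degrees(np.arctan2(*(h[1]-h[0])[::-1])))
for z in (.279,.281,.283,.285,.287,.289,.291):
    t=np.array([onplane("wrist",p[:2],z,c)[:2] for p in T]); print(z,np.linalg.norm(t[0]-t[1]),t.mean(0),np.degrees(np.arctan2(*(t[1]-t[0])[::-1])))
E
```

```text
tips [[180.6503889   84.43556434  14.06952392]
 [330.63774009  84.43328564  13.98037812]] w9 [[179.14661126  83.28119924  14.45417882]
 [332.22257755  83.64701034  14.62192968]]
[(np.float64(200.71259842519686), np.float64(98.61238367931281)), (np.float64(305.4092093831451), np.float64(98.20764552562989))]
holes [[ 0.55725499 -0.02783489]
 [ 0.62267336  0.00172815]] mid [ 0.58996417 -0.01305337] 0.07178813722736478 24.318560134768795
0.279 0.07384868897465635 [ 0.58948312 -0.00744011] 24.197528907321747
0.281 0.07283813781082198 [ 0.58955843 -0.00760274] 24.1975289073218
0.283 0.07182758664698781 [ 0.58963375 -0.00776538] 24.19752890732179
0.285 0.07081703548315364 [ 0.58970906 -0.00792801] 24.197528907321768
0.287 0.06980648431931936 [ 0.58978438 -0.00809065] 24.19752890732179
0.289 0.0687959331554852 [ 0.58985969 -0.00825328] 24.19752890732177
0.291 0.06778538199165102 [ 0.58993501 -0.00841592] 24.19752890732175
```

Hole midpoint is (0.5900, −0.0131) at 24.3°; fork tips midpoint is (0.5896, −0.0077) at 24.2°. I'll shift −5.4 mm in y, then lower in steps.

send_rows --pt "1 0.4 -5.4 -5 0.1" --pt "1 0 0 -15 0" --pt "1 0 0 -15 0" --pt "1 0 0 -8 0" --pt "1 0 0 -4 0" --pt "1 0 0 0 0" --pt "1 0 0 0 0" --pt "1 0 0 0 0"

```text
clock: 21.9
tcp_pos: [0.6258, -0.0859, 0.22]
ee_rot: [0.001, 0.54, 0.842, 0.0]
contact_force: [-0.2, -1.1, -2.2]
opening: 0.0145
```

```bash
python3 - <<'E'
from meas import *
s=get_state(); print(s["tcp_pos"],2*np.degrees(np.arctan2(s["ee_rot"][2],s["ee_rot"][1])),s["contact_force"],s["wrist_torque"])
c=calibration("wrist"); w=camera("wrist")[:,:,::-1].copy(); cv2.imwrite("pics/w13.png",w)
T=tips(cv2.imread("pics/w11.png")); z=s["tcp_pos"][2]+.0168
t=np.array([onplane("wrist",p[:2],z,c)[:2] for p in T]); print(t.mean(0),np.degrees(np.arctan2(*(t[1]-t[0])[::-1])))
cv2.imwrite("pics/c13.png",cv2.resize(w[40:200,140:370],None,fx=3.4,fy=3.4,interpolation=cv2.INTER_CUBIC))
E
```

```text
[ 0.62579352 -0.08587578  0.2199745 ] 114.61780903414947 [-0.18418954 -1.13747892 -2.2493958 ] [-0.05385901 -0.0098785   0.07371459]
[ 0.59037603 -0.01024818] 24.536193976055912
```

View pics/c13.png

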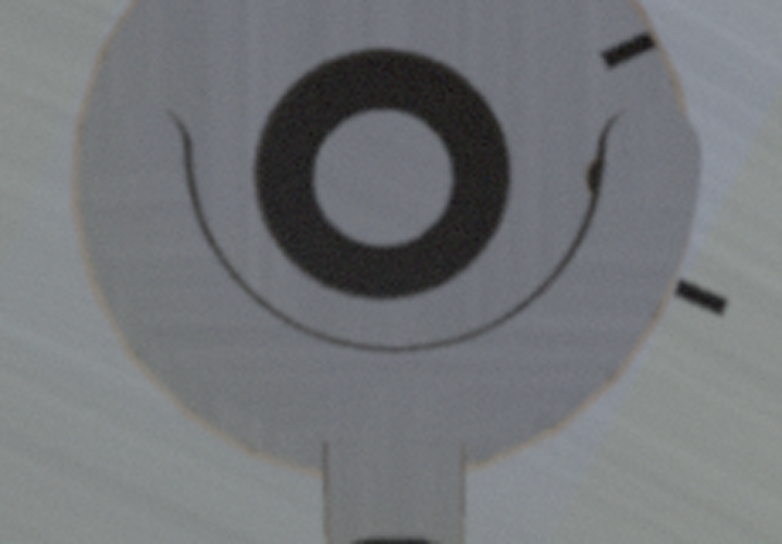

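send_rows --pt "1 -0.4 -2.9 0 0" --pt "1 0 0 0 0" --pt "1 0 0 0 0" --pt "1 0 0 -1 0" --pt "1 0 0 -1 0" --pt "1 0 0 0 0" --pt "1 0 0 0 0" --pt "1 0 0 0 0"

```text
clock: 22.75
tcp_pos: [0.625, -0.0888, 0.2172]
ee_rot: [0.0, 0.54, 0.842, 0.0]
contact_force: [-0.5, -0.0, -1.5]
opening: 0.0147
```

```bash
python3 - <<'E'
from meas import *
s=get_state(); print(s["tcp_pos"],2*np.degrees(np.arctan2(s["ee_rot"][2],s["ee_rot"][1])),s["contact_force"],s["wrist_torque"])
c=calibration("wrist"); w=camera("wrist")[:,:,::-1].copy(); cv2.imwrite("pics/w14.png",w)
T=tips(cv2.imread("pics/w11.png")); z=s["tcp_pos"][2]+.0168
t=np.array([onplane("wrist",p[:2],z,c)[:2] for p in T]); print("fork",t.mean(0),np.degrees(np.arctan2(*(t[1]-t[0])[::-1])))
# bore centre: dark annulus outer contour
g=cv2.cvtColor(w,cv2.COLOR_BGR2GRAY); m=np.zeros_like(g); m[40:150,190:320]=(g[40:150,190:320]<85)
cs=max(cv2.findContours(m,cv2.RETR_EXTERNAL,cv2.CHAIN_APPROX_NONE)[0],key=cv2.contourArea)
P=np.array([onplane("wrist",q,.22,c)[:2] for q in cs[:,0,:].astype(float)]); e=cv2.fitEllipse((P*1e3).astype(np.float32)); print("bore",e)
cv2.imwrite("pics/c14.png",cv2.resize(w[40:200,140:370],None,fx=3.4,fy=3.4,interpolation=cv2.INTER_CUBIC))
E
```

```text
[ 0.62502071 -0.08880165  0.21719809] 114.61086241657343 [-0.4523873  -0.00783928 -1.49352293] [-0.01570726  0.01318147  0.0300839 ]
fork [ 0.58959456 -0.0131605 ] 24.522246256136974
bore ((589.8880004882812, -13.713239669799805), (39.398719787597656, 39.46576690673828), 60.1327018737793)
```

View pics/c14.png

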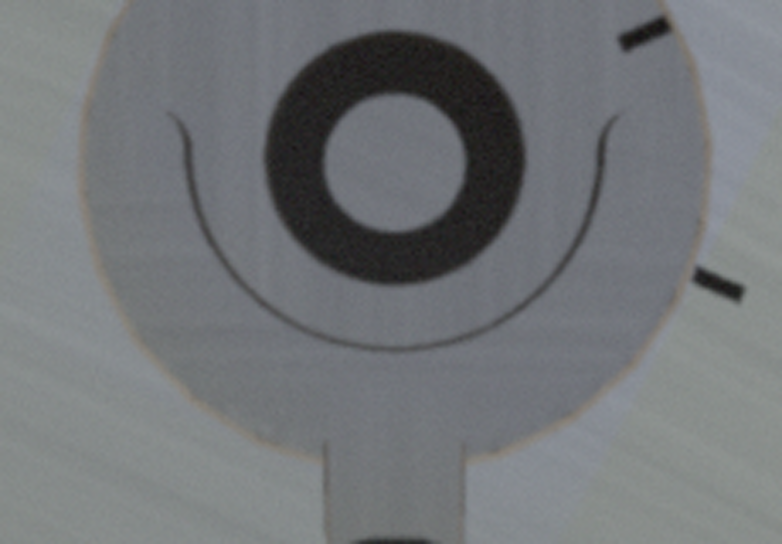

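send_rows --pt "1 0.3 -0.2 -1 0" --pt "1 0 0 -1 0" --pt "1 0 0 -1 0" --pt "1 0 0 -1 0" --pt "1 0 0 -1 0" --pt "1 0 0 0 0" --pt "1 0 0 0 0" --pt "1 0 0 0 0"

```text
clock: 23.6
tcp_pos: [0.6253, -0.089, 0.2122]
ee_rot: [0.0, 0.54, 0.842, 0.0]
contact_force: [-0.1, -0.2, -2.8]
opening: 0.0147
```

```bash
python3 - <<'E'
from meas import *
s=get_state(); print(s["tcp_pos"],2*np.degrees(np.arctan2(s["ee_rot"][2],s["ee_rot"][1])),s["contact_force"],s["wrist_torque"])
E
```

```text
[ 0.6252824  -0.08902838  0.21221529] 114.60809377513472 [-0.11926067 -0.22202422 -2.7589713 ] [-0.04529198  0.00821106  0.01262264]
```

send_rows --pt "1 0 0 -1 0" --pt "1 0 0 -1 0" --pt "1 0 0 -1 0" --pt "1 0 0 0 0" --pt "1 0 0 0 0" --pt "1 0 0 0 0" --pt "1 0 0 0 0" --pt "1 0 0 0 0" --squeeze 25

```text
clock: 24.4
tcp_pos: [0.6253, -0.089, 0.2092]
ee_rot: [0.0, 0.54, 0.842, 0.0]
contact_force: [-0.0, 0.3, -1.2]
opening: 0.0147
```

```bash
python3 - <<'E'
from meas import *
s=get_state(); print(s["tcp_pos"],2*np.degrees(np.arctan2(s["ee_rot"][2],s["ee_rot"][1])),s["contact_force"],s["wrist_torque"])
E
```

```text
[ 0.6253042  -0.08902821  0.20921263] 114.60696256337923 [-0.00939601  0.3449593  -1.22138226] [-0.05519615 -0.05474151  0.01542912]
```

send_rows --pt "1 0 0 -1 0" --pt "1 0 0 0 0" --pt "1 0 0 -1 0" --pt "1 0 0 0 0" --pt "1 0 0 0 0" --pt "1 0 0 0 0" --pt "1 0 0 0 0" --pt "1 0 0 0 0"

```text
clock: 25.2
tcp_pos: [0.6253, -0.0891, 0.2072]
ee_rot: [0.0, 0.54, 0.842, 0.0]
contact_force: [-1.4, -1.0, -2.0]
opening: 0.0145
```

```bash
python3 - <<'E'
from meas import *
s=get_state(); print(s["tcp_pos"],2*np.degrees(np.arctan2(s["ee_rot"][2],s["ee_rot"][1])),s["contact_force"],s["wrist_torque"])
w=camera("wrist")[:,:,::-1].copy(); cv2.imwrite("pics/w15.png",w)
sd=camera("side")[:,:,::-1]
b=cv2.resize(np.clip(sd[110:200,150:300].astype(float)*1.2,0,255).astype(np.uint8),(600,360),interpolation=cv2.INTER_CUBIC)
cv2.imwrite("pics/c15.png",b)
E
```

```text
[ 0.62528335 -0.08905326  0.20721788] 114.60667637340076 [-1.38242218 -1.02133809 -1.99758093] [-0.07786817 -0.04323253  0.02274104]
```

View pics/w15.png

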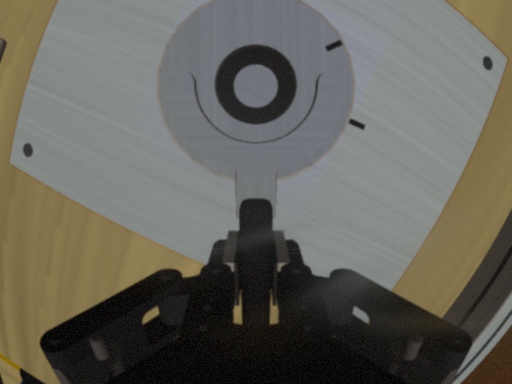

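View pics/c15.png

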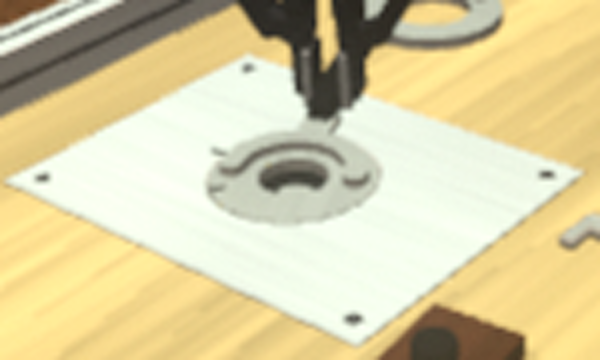

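send_rows --pt "1 0 0 -0.7 0" --pt "1 0 0 0 0" --pt "1 0 0 -0.7 0" --pt "1 0 0 0 0" --pt "1 0 0 0 0" --pt "1 0 0 0 0" --pt "1 0 0 0 0" --pt "1 0 0 0 0"

```text
clock: 26.1
tcp_pos: [0.6255, -0.0891, 0.2067]
ee_rot: [0.001, 0.54, 0.842, 0.0]
contact_force: [-1.9, -0.6, 5.6]
opening: 0.0148
```

```bash
python3 - <<'E'
from meas import *
s=get_state(); print(s["tcp_pos"],2*np.degrees(np.arctan2(s["ee_rot"][2],s["ee_rot"][1])),s["contact_force"],s["wrist_torque"])
E
```

```text
[ 0.62545058 -0.08905816  0.20668747] 114.6113511246225 [-1.94470852 -0.60521004  5.63340028] [ 0.0455368   0.35364419 -0.0256648 ]
```

Contact is at TCP z 0.2067, with the reaction centred about 35 mm ring-ward of the grip. That puts the fork's underside on the ring with the pins in and the spanner level. Now I'll turn clockwise along an arc about the ring centre.

send_rows --pt "1 -4.0 -1.8 0.4 -3" --pt "1 -4.1 -1.6 0 -3" --pt "1 -4.2 -1.3 0 -3" --pt "1 -4.2 -1.1 0 -3" --pt "1 -4.3 -0.9 0 -3" --pt "1 -4.3 -0.7 0 -3" --pt "1 -4.4 -0.4 0 -3" --pt "1 -4.4 -0.2 0 -3" --squeeze 45

```text
clock: 26.9
tcp_pos: [0.5924, -0.097, 0.2068]
ee_rot: [0.001, 0.704, 0.71, 0.001]
contact_force: [1.6, 0.5, 2.1]
opening: 0.0144
```

```bash
python3 - <<'E'
from meas import *
s=get_state(); print(s["tcp_pos"],2*np.degrees(np.arctan2(s["ee_rot"][2],s["ee_rot"][1])),s["contact_force"],s["wrist_torque"])
w=camera("wrist")[:,:,::-1].copy(); cv2.imwrite("pics/w16.png",w)
E
```

```text
[ 0.59238567 -0.0970096   0.20675486] 90.54167367763104 [1.64546474 0.47113591 2.05177205] [ 0.02282803 -0.10391887  0.40330923]
```

View pics/w16.png

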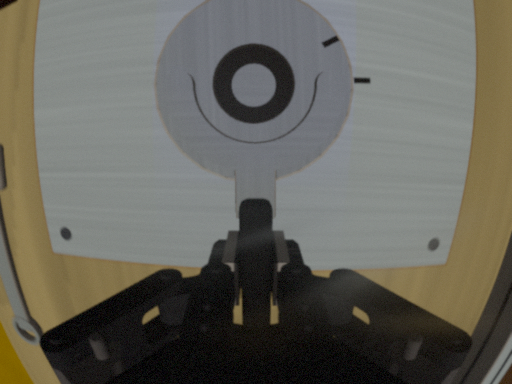

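send_rows --pt "1 -4.8 0 0 -3.3" --pt "1 -4.8 0.3 0 -3.3" --pt "1 -4.8 0.6 0 -3.3" --pt "1 -4.7 0.9 0 -3.3" --pt "1 -4.7 1.1 0 -3.3" --pt "1 -4.6 1.4 0 -3.3" --pt "1 -4.5 1.7 0 -3.3" --pt "1 -4.4 1.9 0 -3.3"

```text
clock: 27.75
tcp_pos: [0.5549, -0.0891, 0.2067]
ee_rot: [0.001, 0.847, 0.531, 0.001]
contact_force: [0.6, 0.3, 3.0]
opening: 0.0146
```

```bash
cat > lines.py <<'E'
from meas import *
def lines(w,c,C,tol=False):
    "dark line marks: angle about C on plane .22, in radial bands"
    g=cv2.cvtColor(w,cv2.COLOR_BGR2GRAY); res={}
    m=np.zeros_like(g); m[0:175,140:420]=(g[0:175,140:420]<95)
    n,l,st,ce=cv2.connectedComponentsWithStats(m)
    for i in range(1,n):
        if st[i,4]<15: continue
        ys,xs=np.where(l==i); P=np.array([onplane("wrist",(x,y),.22,c)[:2] for x,y in zip(xs,ys)])-C; q=P.mean(0)
        r=np.linalg.norm(P,axis=1); print(st[i,4],ce[i].round(1),"r %.1f-%.1f"%(r.min()*1e3,r.max()*1e3),"ang %.2f"%np.degrees(np.arctan2(q[1],q[0])))
E
python3 - <<'E'
from lines import *
s=get_state(); print(s["tcp_pos"],2*np.degrees(np.arctan2(s["ee_rot"][2],s["ee_rot"][1])),s["contact_force"],s["wrist_torque"])
c=calibration("wrist"); w=camera("wrist")[:,:,::-1].copy(); cv2.imwrite("pics/w17.png",w); lines(w,c,np.array([.5899,-.0136]))
cv2.imwrite("pics/c17.png",cv2.resize(w[0:190,140:400],None,fx=3,fy=3,interpolation=cv2.INTER_CUBIC))
E
```

```text
[ 0.55489305 -0.08913138  0.20672921] 64.18721255513115 [0.62772425 0.30462155 3.01619575] [ 0.02713873 -0.12960042  0.43326788]
87 [347.6  33.7] r 50.1-59.0 ang 4.15
112 [330.1  40.9] r 39.4-48.7 ang 4.81
3829 [253.3  82.4] r 9.4-20.3 ang 31.83
443 [254.2 112.4] r 28.4-32.6 ang -113.85
```

View pics/c17.png

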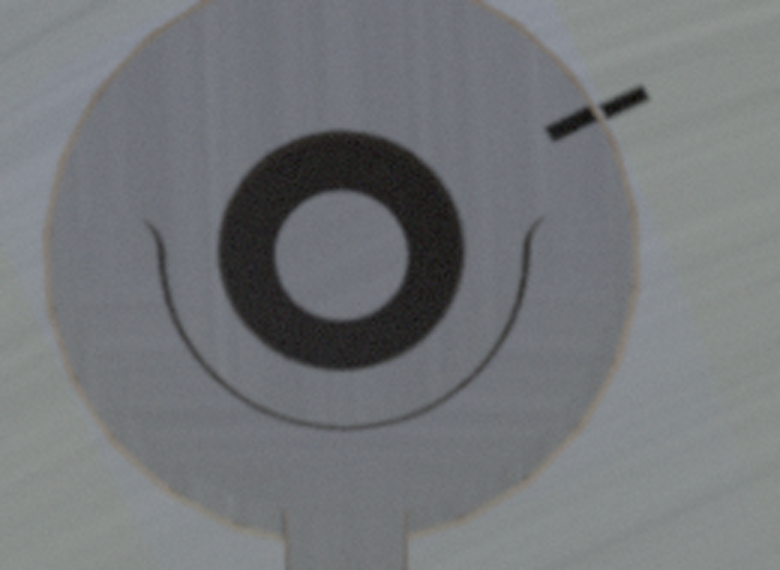

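send_rows --pt "1 -1.3 0.6 0 -1" --pt "1 0 0 0 0" --pt "1 -1.3 0.6 0 -1" --pt "1 0 0 0 0" --pt "1 -1.3 0.7 0 -1" --pt "1 0 0 0 0" --pt "1 0 0 0 0" --pt "1 0 0 0 0"

```text
clock: 28.6
tcp_pos: [0.5528, -0.0881, 0.2067]
ee_rot: [0.003, 0.86, 0.51, 0.002]
contact_force: [7.8, -2.0, 3.0]
opening: 0.015
```

```bash
python3 - <<'E'
from lines import *
s=get_state(); print(s["tcp_pos"],2*np.degrees(np.arctan2(s["ee_rot"][2],s["ee_rot"][1])),s["contact_force"],s["wrist_torque"])
c=calibration("wrist"); w=camera("wrist")[:,:,::-1].copy(); cv2.imwrite("pics/w18.png",w); lines(w,c,np.array([.5899,-.0136]))
E
```

```text
[ 0.55277377 -0.08813003  0.20674357] 61.34721025381258 [ 7.76707642 -2.01896974  3.01969546] [-0.28679136 -1.05966064  1.1666107 ]
86 [340.9  28.3] r 50.1-58.9 ang 4.57
115 [324.7  38. ] r 39.4-48.7 ang 4.13
3829 [249.7  82.6] r 9.3-20.4 ang 9.48
439 [249.4 112.9] r 28.7-31.9 ang -119.11
```

send_rows --pt "1 1.3 -0.7 0 1" --pt "1 1.3 -0.6 0 1" --pt "1 1.3 -0.6 0 1" --pt "1 0 0 0 0" --pt "1 0 0 0 0" --pt "1 0 0 0 0" --pt "1 0 0 0 0" --pt "1 0 0 0 0"

```text
clock: 29.45
tcp_pos: [0.5537, -0.0886, 0.2066]
ee_rot: [-0.001, 0.847, 0.531, 0.0]
contact_force: [-0.2, 1.8, 5.4]
opening: 0.0144
```

```bash
python3 - <<'E'
from lines import *
s=get_state(); print(s["tcp_pos"],2*np.degrees(np.arctan2(s["ee_rot"][2],s["ee_rot"][1])),s["contact_force"],s["wrist_torque"])
c=calibration("wrist"); w=camera("wrist")[:,:,::-1].copy(); cv2.imwrite("pics/w19.png",w); lines(w,c,np.array([.5899,-.0136]))
E
```

```text
[ 0.55372044 -0.08863602  0.20664681] 64.13219438115858 [-0.18086059  1.75735406  5.43975517] [ 0.20409824 -0.13672191  0.05019479]
90 [349.5  32.9] r 50.2-59.1 ang 4.58
111 [332.5  41.4] r 39.5-48.7 ang 4.42
3829 [255.7  82.3] r 9.4-20.3 ang 11.84
442 [255.4 113. ] r 28.9-32.4 ang -116.19
```

Lines meet (4.58° vs 4.42°), the stop was felt (torque rose from 0.4 to 1.2 N m), and the torque is now unloaded. Lifting straight up.

send_rows --pt "1 0 0 1.5 0" --pt "1 0 0 2 0" --pt "1 0 0 3 0" --pt "1 0 0 4 0" --pt "1 0 0 6 0" --pt "1 0 0 10 0" --pt "1 0 0 15 0" --pt "1 0 0 15 0"

```text
clock: 30.3
tcp_pos: [0.5538, -0.0893, 0.2639]
ee_rot: [0.0, 0.847, 0.531, -0.0]
contact_force: [0.3, 0.8, -1.1]
opening: 0.0147
```

```bash
python3 - <<'E'
from lines import *
s=get_state(); print(s["tcp_pos"],2*np.degrees(np.arctan2(s["ee_rot"][2],s["ee_rot"][1])),s["contact_force"],s["wrist_torque"])
c=calibration("wrist"); w=camera("wrist")[:,:,::-1].copy(); cv2.imwrite("pics/w20.png",w); lines(w,c,np.array([.5899,-.0136]))
g=cv2.cvtColor(w,cv2.COLOR_BGR2GRAY)
E
```

```text
[ 0.55382112 -0.08929375  0.26394218] 64.1987713828752 [ 0.32091729  0.75066058 -1.06292085] [-0.05043639  0.01986513 -0.03124135]
49 [324.3  51.3] r 50.5-59.3 ang 4.63
60 [311.7  57.9] r 40.1-49.2 ang 4.60
2011 [255.4  88.7] r 10.1-20.5 ang 25.40
646 [257.7 104.1] r 32.4-46.3 ang -105.96
```

View pics/w20.png

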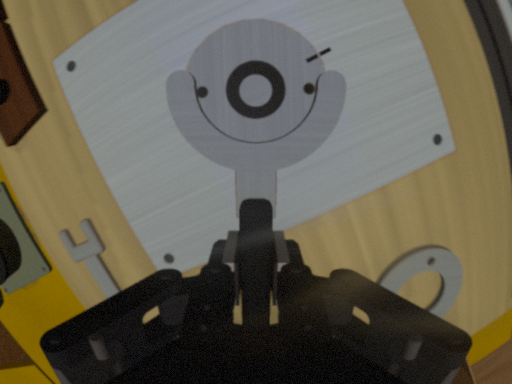

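send_rows --pt "1 5 15 0 -6.7" --pt "1 5 40 0 -6.7" --pt "1 5 45 0 -6.7" --pt "1 5 45 0 -6.7" --pt "1 5 45 0 -6.7" --pt "1 5 45 0 -6.7" --pt "1 5 40 0 -6.7" --pt "1 6 18 0 -7"

```text
clock: 31.15
tcp_pos: [0.5946, 0.2074, 0.2627]
ee_rot: [-0.001, 0.996, 0.089, -0.0]
contact_force: [-0.2, -0.8, -1.5]
opening: 0.0147
```

send_rows --pt "1 0 0 0 0" --pt "1 0 0 -12 0" --pt "1 0 0 -12 0" --pt "1 0 0 -10 0" --pt "1 0 0 -4 0" --pt "1 0 0 0 0" --pt "1 0 0 0 0" --pt "1 0 0 0 0"

```text
clock: 31.95
tcp_pos: [0.5954, 0.2038, 0.2253]
ee_rot: [-0.0, 0.996, 0.09, 0.001]
contact_force: [0.3, 0.1, -1.1]
opening: 0.0147
```

```bash
python3 - <<'E'
from meas import *
s=get_state(); print(s["tcp_pos"],2*np.degrees(np.arctan2(s["ee_rot"][2],s["ee_rot"][1])),s["contact_force"],s["wrist_torque"])
w=camera("wrist")[:,:,::-1].copy(); cv2.imwrite("pics/w21.png",w)
E
```

```text
[0.59544168 0.20384945 0.22533236] 10.301510227695893 [ 0.28257059  0.07031303 -1.07817466] [0.02682601 0.08231152 0.04119137]
```

View pics/w21.png

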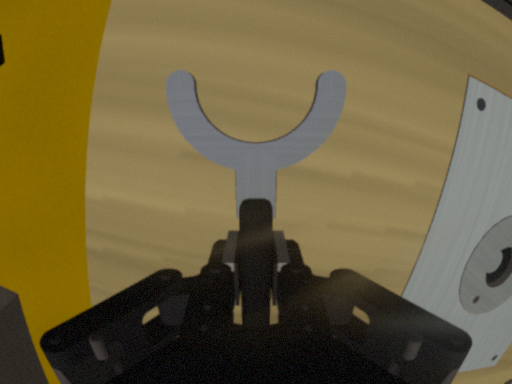

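send_rows --pt "1 0 0 -5 0" --pt "1 0 0 -4 0" --pt "1 0 0 -2 0" --pt "1 0 0 -1 0" --pt "1 0 0 -1 0" --pt "1 0 0 -1 0" --pt "1 0 0 0 0" --pt "1 0 0 0 0" --squeeze 20

```text
clock: 32.8
tcp_pos: [0.5952, 0.204, 0.2113]
ee_rot: [-0.0, 0.996, 0.09, 0.0]
contact_force: [-1.7, 0.2, 2.0]
opening: 0.0146
```

```bash
python3 - <<'E'
from meas import *
s=get_state(); print(s["tcp_pos"],s["contact_force"],s["wrist_torque"],s["opening"])
E
```

```text
[0.59518443 0.20395245 0.21132683] [-1.68436245  0.22353584  2.02978251] [-0.04281585  0.07732236 -0.03998295] 0.014602317732195813
```

send_rows --pt "1 0 0 -1 0" --pt "1 0 0 0 0" --pt "1 0 0 -1 0" --pt "1 0 0 0 0" --pt "1 0 0 -0.5 0" --pt "1 0 0 0 0" --pt "1 0 0 0 0" --pt "1 0 0 0 0"

```text
clock: 33.6
tcp_pos: [0.5959, 0.204, 0.2085]
ee_rot: [-0.0, 0.996, 0.09, 0.001]
contact_force: [1.8, 1.1, 6.2]
opening: 0.0146
```

```bash
python3 - <<'E'
from meas import *
s=get_state(); print(s["tcp_pos"],s["contact_force"],s["wrist_torque"],s["opening"])
E
```

```text
[0.59589131 0.2040197  0.20852643] [1.76607629 1.07186337 6.24482256] [ 0.12799723 -0.8280384  -0.05164762] 0.014632925588254868
```

send_rows --pt "1 0 0 1 0" --pt "1 0 0 0 0" --pt "0.62 0 0 0 0" --pt "0.55 0 0 0 0" --pt "0.45 0 0 0 0" --pt "0.3 0 0 0 0" --pt "0.2 0 0 0 0" --pt "0.2 0 0 0 0"

```text
clock: 34.4
tcp_pos: [0.5949, 0.2039, 0.2091]
ee_rot: [0.0, 0.996, 0.09, -0.0]
contact_force: [-0.4, -0.4, 0.2]
opening: 0.0345
```

```bash
python3 - <<'E'
from meas import *
s=get_state(); print(s["tcp_pos"],s["contact_force"],s["wrist_torque"],s["opening"])
w=camera("wrist")[:,:,::-1].copy(); cv2.imwrite("pics/w22.png",w)
E
```

```text
[0.59494316 0.20386149 0.20907326] [-0.35291167 -0.38509868  0.23111023] [ 0.03389979 -0.05323205 -0.02896042] 0.03450642632206687
```

View pics/w22.png

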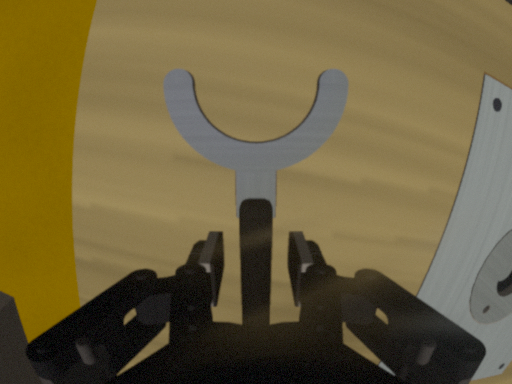

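The handle is free between the open jaws (pads at columns 222 and 290, handle at 240–272). Raising straight up, clear of everything.

send_rows --pt "0.2 0 0 5 0" --pt "0.2 0 0 15 0" --pt "0.2 0 0 30 0" --pt "0.2 0 0 40 0" --pt "0.2 0 0 40 0" --pt "0.2 -10 -10 30 0" --pt "0.2 -20 -30 10 0" --pt "0.2 -20 -30 0 0"

```text
clock: 35.25
tcp_pos: [0.5453, 0.1336, 0.3817]
ee_rot: [-0.0, 0.996, 0.09, 0.002]
contact_force: [-0.7, -1.0, -0.2]
opening: 0.0341
```

send_rows --pt "0.2 -20 -40 10 0" --pt "0.2 -10 -20 10 0" --pt "0.2 0 0 0 0" --pt "0.2 0 0 0 0" --pt "0.2 0 0 0 0" --pt "0.2 0 0 0 0" --pt "0.2 0 0 0 0" --pt "0.2 0 0 0 0"

```text
clock: 36.05
tcp_pos: [0.5153, 0.0744, 0.3987]
ee_rot: [0.0, 0.996, 0.09, -0.0]
contact_force: [0.5, 0.1, 0.9]
opening: 0.0339
```

```bash
python3 - <<'E'
from lines import *
s=get_state(); print(s["clock"],s["tcp_pos"],s["contact_force"])
c=calibration("wrist"); w=camera("wrist")[:,:,::-1].copy(); cv2.imwrite("pics/w23.png",w); lines(w,c,np.array([.5899,-.0136]))
cv2.imwrite("pics/s23.png",camera("side")[:,:,::-1])
E
```

```text
36.05 [0.51527201 0.07439185 0.39867085] [0.54740967 0.12122422 0.88994839]
36 [289.8  10.7] r 138.7-146.5 ang 35.39
1626 [156.8 104.7] r 205.9-236.8 ang 94.66
40 [346.3  81.2] r 39.9-58.0 ang 4.32
36 [358.5  97.8] r 31.7-39.6 ang -24.52
644 [342.2 122.2] r 7.9-20.5 ang -101.19
39 [323.8 146.8] r 31.9-39.8 ang 156.55
```

View pics/w23.png

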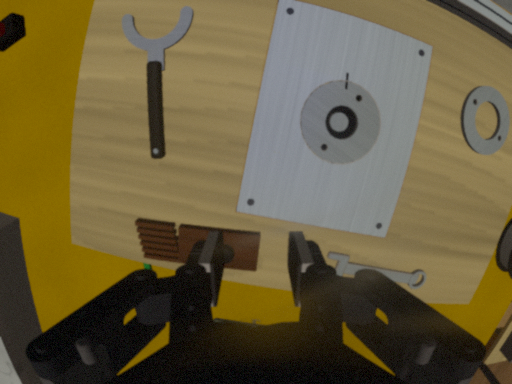

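View pics/s23.png

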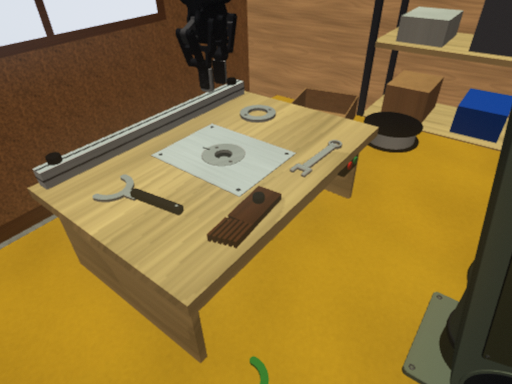

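The ring and plate lines read as one mark at (346,81). The spanner lies pins-down left of the plate, with handle (155,62)–(158,155) and fork tips (128,18) and (187,14). The bystanders look unmoved, so I'm handing in.

```bash
python3 -c "
from bench import *
print(job_done())"
```

```text
the job is handed in; nothing more can be done
None
```

The ring is turned home and the spanner lies pins down to the left of the plate. The job was handed in at about 36 s of the 54 s allowed.

**What I did:**
- **Levelling:** I picked up the steel, black-handled spanner and pressed its handle on the table's left edge, because I had no tilt command and it was held about 2.7° off level.
- **Turning:** I put both pins into the ring's holes and turned the ring clockwise about 49°. The torque at the wrist rose from 0.4 to 1.2 N m at the stop.
- **Laying down:** I unloaded the pins, lifted the spanner straight off and laid it back at about its original place.

**Last checks:**
- **Ring:** after the lift the ring and plate lines agreed within about 0.05°, and in the last picture they read as one mark. The hole axis is at −24.5°, as expected for home.
- **Bystanders:** the spare ring, collet wrench and featherboard looked unmoved in the last wrist and side pictures.
- **Robot:** nothing is touching anything, and the largest contact force I read was about 15 N, while levelling the spanner.

**What failed or disagreed:**
- **First grasp:** it closed on nothing above the handle. Touching the handle top showed the fingertips about 16 mm above the reported TCP, where the description puts them 11 mm ahead of it. I used the measured value from then on.
- **Fork height:** one camera estimate was about 2 mm lower than where contact came.
- **Pin depth:** full entry is therefore judged from the contact height and the reaction under the fork, not seen directly.

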